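# Turn a soap slab over with the cranked turner

### The arm

A 7-joint arm with a two-finger parallel gripper is mounted at the origin on a cart in front of the work surface, level with it; the furniture and walls round the work are solid. World frame = base frame: x ahead of the robot, y to its left, z up, the work surface at z = 0. Lengths are in m, angles in rad, forces in N, time in s.
With the tool pointing down it reaches from about 0.425 to 0.875 m from the base axis. Payload 4.7 kg.
Tool frame: the origin (TCP) lies where the fingers leave the gripper's body, on its centre line; the fingertips stand 70 mm ahead of it and the grasp point (between the pads) lies 51 mm ahead of it; z points along the fingers, y is the direction in which the jaws open and shut (so a half turn about z gives the same grasp; the last joint's range is limited). The gripper opens to 87 mm and grips with 3 to 60 N. Pads are 19 mm wide; open, the fingers measure 117 mm over their backs; the gripper's body (75 mm by 190 mm) begins 51 mm behind the grasp point.
Start: joints at [-1.201, 0.321, -0.07, 1.45, 0.023, 1.371, -0.057], TCP at [0.226, 0.609, 0.292] pointing down, gripper open.
Joint ranges: [-2.86, 2.86], [-0.3, 2.09], [-1.38, 1.24], [0.06, 2.45], [-1.56, 4.7], [0.09, 2.05], [-2.69, 2.69]. Speed limits (rad/s): [2.57, 2.57, 3.14, 3.14, 3.14, 3.14, 3.14].

### API

Orientations are given as a rotation vector (axis times angle).
In Python, from plant import ctrl, grab_frame gives the robot as it stands.
- The arm moves only by the tool servo_tool, never from a script. Its argument "rows" is a list of rows, each an object of numbers: "x", "y", "z": the shift along the tool's x, y, z in mm; "twist": the turn about the tool's z in rad; "hand": the finger opening in mm, from 0 to 87. A call has 1 to 10 rows; each row is the pose to reach, as a shift and turn from the pose commanded when the call began, along the tool's axes at that moment; what a row does not reach only later rows make up. A row lasts 1/8 s, in which the tool goes at most 62.5 mm and 10.7 degrees, less where a joint would pass 70% of its speed; a pose out of reach is approached as far as the arm can. A call with a gripper value outside its range is refused whole. The fingers move at their own pace and stop on an object; the grip force is fixed at half the most. Time passes only in rows, so rows that repeat a pose let the fingers close. It gives the time, the measured TCP pose, the force and the opening at its end, in the units of the state.
- ctrl.get_state(): the state, without advancing time (a new reading comes with each control period).
- grab_frame(name): name is "side" or "top" or "wrist"; returns a dict with "pixels" (480x640x3 uint8, red, green, blue), "camera_matrix" (3x3 intrinsics, pixels), "extrinsics" (4x4, takes a point from world to camera coordinates); the wrist camera has in their place "T_tool_cam" (4x4, takes a point from camera to tool coordinates, whose origin is the TCP and whose axes are the flange's). Camera axes: x right, y down, z forward; pixel columns grow to the right and rows downward; lengths in m; the calibration is good to about 2 mm. A picture is of the moment at which its call begins: read the wrist's pose just before it. There is no depth.
- ctrl.job_done(): hands the job in, once; it reports no verdict.
The state is a dict: "time": time; "q": joint angles; "joint_velocities": joint speeds; "effort": joint torques, N m; "position": TCP position; "orientation": TCP orientation; "contact_force": force on the tool from outside, world axes, zero at the start; "ft_torque": the same for the moment, N m; "finger_gap": finger opening in m.
Only numpy, scipy, OpenCV 4.12 (cv2) and the standard library are available. Lean on these libraries where they do the work, as an engineer would, in place of code of your own. Each camera call takes 0.05 s, during which the arm holds its last target.

### The job

The square soap slab on the lower deck of the turning board lies on its bevelled face. Take the turner from its rest, slide the blade under the slab, flip the slab over the step onto the upper deck so that its bevelled face is up, and push it back with the turner until it sits against the back rail; then lay the turner back in its rest. Work lightly, as the blade marks soft wood and soap; touch the slab only with the turner, and leave the other things where they are.

Things in the scene. Friction and masses are not known exactly. Their poses are not given: they have to be found in the camera images.
- soap_slab: Ivory square soap slab 70 x 70 x 14 mm, about 80 g. Origin at its centre, x, y along its sides; z points out of the plain face (up at first, must end down). The other face is bevelled: 56 x 56 mm, its four edges rise 4 mm over 7 mm to full width, leaving a wedge gap round its foot at the start. It starts 3 to 13 mm short of the step and may be pushed up to it.
- turning_board: Fixed wooden board, 115 mm wide (y). Origin on the table under the middle of the step; x points across the step to the back rail, z up. Lower deck x -120 to 0 mm, top 12 mm above the table; upper deck x 0 to 78 mm, top 20 mm; rail face at x = 78 mm, rail top 38 mm. No side walls. The turner marks it if pressed on it with over 8 N.
- step_edge (a point): Middle of the step's upper edge on the board, 20 mm above the table. The upright 8 mm step stops the slab while the blade wedges under it, and is what the slab turns over.
- home (a point): Point on the upper deck under the slab's centre when the slab touches the back rail in the middle: 43 mm behind the step edge.
- turner: Cranked turner like a trowel, 170 g. Origin in the middle of the handle's grip, x along the handle to the blade, z up. Wooden handle 24 mm wide (y), 26 mm high, x -65 to +55 mm; grip it across y. Round 8 mm neck drops at x = 72 mm to the blade: 60 mm wide, 1.6 mm thick, x 55 to 125 mm (straight front edge). Over 20 N of it on the slab dents the slab.
- blade_root (a point): Point on the turner's rear blade line, x = 60 mm, 65 mm below its origin. An unbent blade's underside runs level through it. The blade is bent about this line (along y) by up to 0.13 rad, front edge up to 8.5 mm up or down, each time differently and not measured: feel for the deck. It also springs about this line, about 3 N per mm at the front edge.
- tool_rest: Fixed wooden rest for the turner, foot 120 x 60 x 10 mm. Origin on the table under its middle, x as the turner's when it lies there. Two uprights 10 mm thick at x = -50 and +46 mm carry the handle's underside 67 mm above the table, between flared cheeks 35 mm apart at the foot and 45 mm at the top, 82 mm above the table.
- rest_grip (a point): Point 80 mm above the table over the rest's origin, where the turner's origin belongs when it lies in the rest.
- soap_dahlia_24: Bystander, to be left alone: a domed petal-covered soap, about 75 x 75 x 35 mm; origin under its middle.
- soap_cloud_06: Bystander, to be left alone: a knobbly berry-like soap, about 69 x 69 x 35 mm; origin under its middle.
- soap_flute_23: Bystander, to be left alone: a fluted heart-shaped soap, about 57 x 66 x 37 mm; origin under its middle.
- soap_rose_25: Bystander, to be left alone: a rose-shaped soap, about 69 x 69 x 34 mm; origin under its middle.
- masking_tape: Bystander, to be left alone: a roll of masking tape lying flat, 82 x 82 x 24 mm; origin under its middle.

How it is judged:
On the way, in this order (a step that is already met when the one before it is completed fails the run):
1. the turner lifts the slab's near edge: the slab is tilted on the blade (angle between soap_slab's own z axis and vertical above 0.25 rad and contact force between turner and soap_slab above 0.1 N).
2. the slab has been turned over and lies still, bevelled face up (angle between soap_slab's own z axis and vertical above 2.9 rad and linear speed of soap_slab below 0.05 m/s), for 0.1 s.
At the end, for the whole second after the job is handed in: The slab lies flat on the upper deck, bevelled face up, within 5 mm of touching the back rail and within 30 mm of the board's middle line; the turner lies upright in the notches of its rest, its origin within 15 mm of its place there and its length along the rest within 0.15 rad; both at rest (angle between soap_slab's own z axis and vertical above 3.04 rad and x of soap_slab in the frame of turning_board between 0.038 and 0.048 m and y of soap_slab in the frame of turning_board between -0.03 and 0.03 m and height (world z) of soap_slab below 0.03 m and linear speed of each of soap_slab, turner below 0.01 m/s and distance between turner and rest_grip below 0.015 m and angle between the x axis of turner and the x axis of tool_rest, either way round below 0.15 rad and angle between turner's own z axis and vertical below 0.1 rad).
It fails at once if more than 8 N of the turner on the board (contact force between turner and turning_board above 8 N).
It fails at once if more than 20 N of the turner on the slab (contact force between turner and soap_slab above 20 N).
It fails at once if the gripper or arm touches the slab (contact force between any of the fingers, the arm and soap_slab above 0.3 N).
It fails at once if one of the other things is moved by more than 20 mm (distance of any of soap_dahlia_24, soap_cloud_06, soap_flute_23, soap_rose_25, masking_tape from where it was at the start of the episode above 0.02 m).
It also fails if it takes over 54 s, if anything falls off the work surface, if the arm or the gripper's body presses on something with over 40 N, if the wrist force passes 120 N, or if a joint passes its speed limit or range.

## Working session

There is one attempt and no reset: what is moved stays moved. The work goes in short steps, Python scripts to look and compute and a tool call to move; the robot and the scene stay as the last step left them, time stands still between calls to the robot, and variables do not carry over. Pictures are saved under pics/ and viewed, and the job is handed in when it is done.

Besides the shell and the picture viewer there is one more tool, called after ">>>" by a JSON object that holds its "fn" and its "kwargs", one argument or row to a line. servo_tool: Moves the arm, as the interface text tells. Its arguments: {"type":"object","properties":{"rows":{"type":"array","items":{"type":"object","properties":{"x":{"type":"number"},"y":{"type":"number"},"z":{"type":"number"},"twist":{"type":"number"},"hand":{"type":"number"}}}}},"required":["rows"]}

```bash
mkdir -p pics; ls; cat > h.py <<'E'
import numpy as np, cv2
from scipy.spatial.transform import Rotation as R
from plant import ctrl, grab_frame
def snap(name,fn):
    f=grab_frame(name); cv2.imwrite('pics/'+fn,cv2.cvtColor(f['pixels'],cv2.COLOR_RGB2BGR)); 
    np.savez('pics/'+fn[:-4]+'.npz',**{k:np.array(v) for k,v in f.items()}); return f
def load(fn): return dict(np.load('pics/'+fn+'.npz'))
def ray(f,u,v):
    K=np.array(f['camera_matrix']);T=np.array(f['extrinsics'])
    d=np.linalg.solve(K,[u,v,1.]); Rm=T[:3,:3]; return -Rm.T@T[:3,3], Rm.T@d
def onz(f,u,v,z):
    o,d=ray(f,u,v); return o+d*(z-o[2])/d[2]
def proj(f,P):
    T=np.array(f['extrinsics']); p=T[:3,:3]@np.array(P)+T[:3,3]; q=np.array(f['camera_matrix'])@p; return q[:2]/q[2]
E
python3 - <<'E'
from h import *
s=ctrl.get_state(); print(s)
for n in ['side','top','wrist']:
    f=snap(n,n+'0.png'); print(n,{k:np.round(v,3).tolist() for k,v in f.items() if k!='pixels'})
E
```

```text
pics
{'time': 0.0, 'q': array([-1.20086431,  0.32179534, -0.07009765,  1.45168545,  0.02263482,
        1.3707938 , -0.05689133]), 'joint_velocities': array([ 9.23436826e-05, -8.29151804e-05, -6.39344579e-04, -7.81164183e-04,
        1.95778721e-03, -9.85024654e-06, -5.74972544e-04]), 'effort': array([ 1.11337145e-04, -4.91291070e+01, -4.03765664e-01, -3.12535071e+01,
       -6.38781628e-02,  4.37754253e-02,  1.75299974e-04]), 'position': array([0.22633535, 0.60886722, 0.29117422]), 'orientation': array([-5.55867865e-01, -3.09181240e+00,  2.95827437e-03]), 'contact_force': array([-0.62017084, -0.8022497 , -0.38629876]), 'ft_torque': array([0.03827895, 0.01941498, 0.05264552]), 'finger_gap': 0.08697916725756023}
side {'camera_matrix': [[530.332, 0.0, 313.202], [0.0, 530.332, 231.988], [0.0, 0.0, 1.0]], 'extrinsics': [[0.988, -0.156, 0.015, -0.508], [-0.043, -0.36, -0.932, 0.199], [0.151, 0.92, -0.362, 0.683], [0.0, 0.0, 0.0, 1.0]]}
top {'camera_matrix': [[543.006, 0.0, 317.053], [0.0, 543.006, 236.295], [0.0, 0.0, 1.0]], 'extrinsics': [[0.009, -1.0, 0.025, 0.219], [-0.991, -0.012, -0.131, 0.543], [0.132, -0.024, -0.991, 1.202], [0.0, 0.0, 0.0, 1.0]]}
wrist {'camera_matrix': [[343.557, 0.0, 320.16], [0.0, 343.557, 240.783], [0.0, 0.0, 1.0]], 'T_tool_cam': [[-0.001, -0.97, -0.242, 0.064], [1.0, -0.001, -0.0, -0.0], [0.0, -0.242, 0.97, -0.093], [0.0, 0.0, 0.0, 1.0]]}
```

View pics/top0.png

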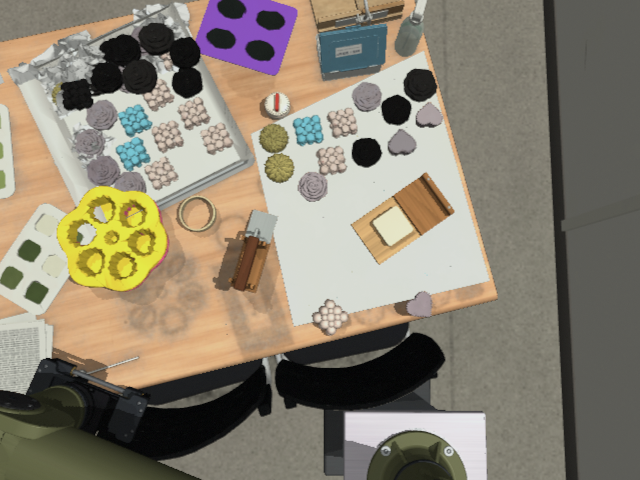

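View pics/side0.png

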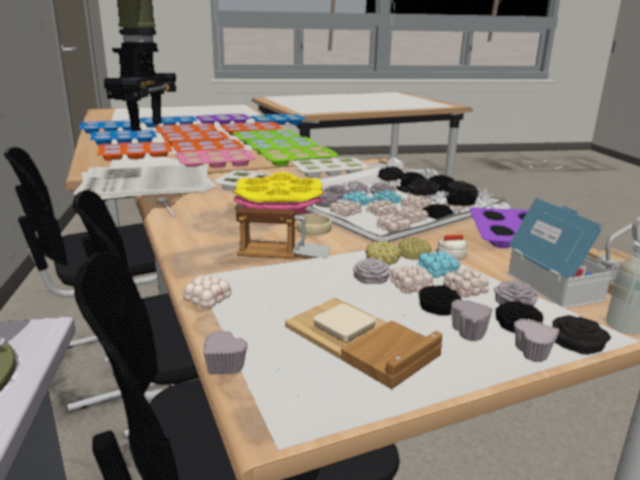

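View pics/wrist0.png

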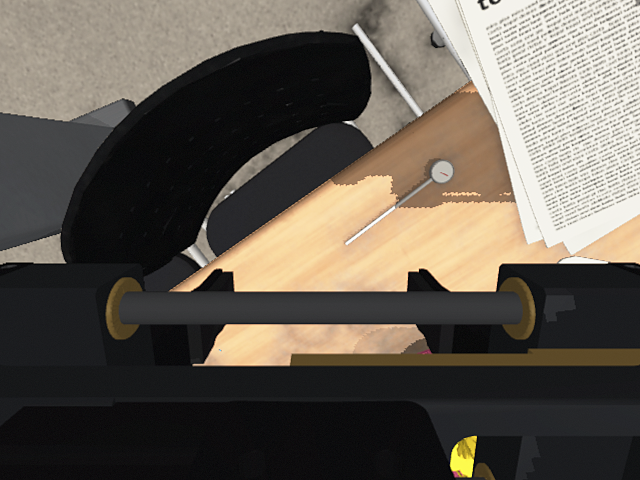

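```bash
python3 - <<'E'
import cv2
a=cv2.imread('pics/top0.png')
c=lambda x0,y0,x1,y1:cv2.resize(a[y0:y1,x0:x1],None,fx=5,fy=5,interpolation=cv2.INTER_CUBIC)
cv2.imwrite('pics/t_board.png',c(340,165,465,270))
cv2.imwrite('pics/t_rest.png',c(210,200,310,310))
b=cv2.imread('pics/side0.png')
cv2.imwrite('pics/s_rest.png',cv2.resize(b[190:270,220:350],None,fx=6,fy=6,interpolation=cv2.INTER_CUBIC))
E
```

```text
(no output)
```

View pics/t_board.png

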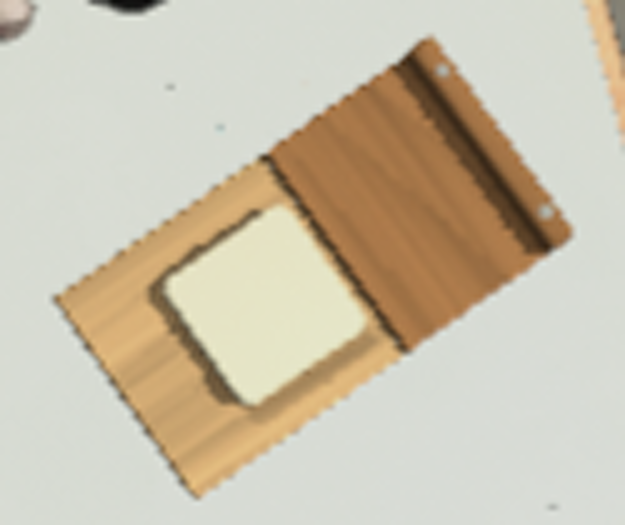

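View pics/t_rest.png

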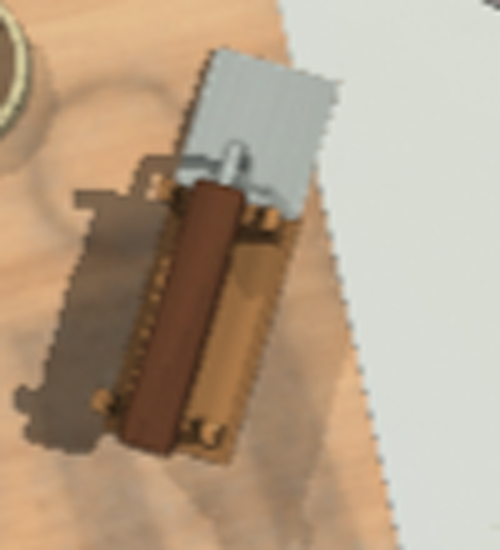

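View pics/s_rest.png

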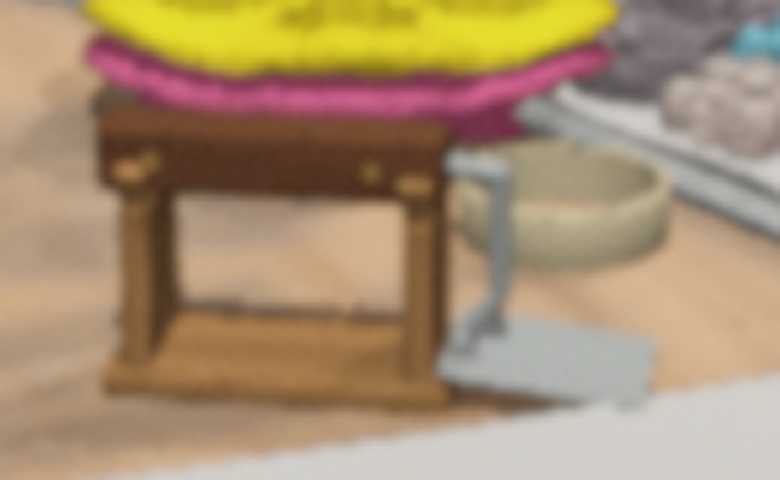

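```bash
python3 - <<'E'
from h import *
f=load('top0')
def q(x,y,ox,oy,z): return onz(f,ox+x/5-.4,oy+y/5-.4,z)
B=[(55,298,.012),(197,497,.012),(268,157,.020),(405,350,.020),(268,157,.012),(432,38,.038),(572,235,.038)]
for b in B: print('board',b,np.round(q(b[0],b[1],340,165,b[2]),4))
for s in [(163,285),(283,205),(370,325),(257,405)]: print('slab',np.round(q(*s,340,165,.026),4))
for s in [(118,437),(170,455),(195,183),(245,190)]: print('handle',np.round(q(*s,210,200,.093),4))
for s in [(217,48),(340,82),(298,220),(180,165)]: print('blade',np.round(q(*s,210,200,.0158),4))
for s in [(232,463),(302,215),]: print('foot',np.round(q(*s,210,200,.010),4))
# masks
import cv2
im=f['pixels']; hsv=cv2.cvtColor(im,cv2.COLOR_RGB2HSV)
for (x,y) in [(253,255),(250,270),(400,215),(385,225),(257,217)]: print((x,y),im[y,x],hsv[y,x])
E
```

```text
board (55, 298, 0.012) [0.5733 0.1462 0.012 ]
board (197, 497, 0.012) [0.4813 0.0806 0.012 ]
board (268, 157, 0.02) [0.6398 0.0475 0.02  ]
board (405, 350, 0.02) [ 0.5497 -0.0152  0.02  ]
board (268, 157, 0.012) [0.6414 0.0461 0.012 ]
board (432, 38, 0.038) [ 0.6931 -0.0263  0.038 ]
board (572, 235, 0.038) [ 0.6014 -0.0892  0.038 ]
slab [0.5778 0.0976 0.026 ]
slab [0.616  0.0417 0.026 ]
slab [0.5603 0.0021 0.026 ]
slab [0.5226 0.0547 0.026 ]
handle [0.4222 0.4035 0.093 ]
handle [0.4148 0.3812 0.093 ]
handle [0.5317 0.3736 0.093 ]
handle [0.5289 0.352  0.093 ]
blade [0.605  0.3729 0.0158]
blade [0.5898 0.3157 0.0158]
blade [0.5252 0.3338 0.0158]
blade [0.5501 0.3886 0.0158]
foot [0.414 0.362 0.01 ]
foot [0.5283 0.3324 0.01  ]
(253, 255) [86 53 35] [ 11 151  86]
(250, 270) [92 63 38] [ 14 150  92]
(400, 215) [229 228 197] [ 29  36 229]
(385, 225) [230 227 197] [ 27  37 230]
(257, 217) [172 178 171] [ 56  10 178]
```

```bash
cat >> h.py <<'E'
def go(x,y,z,yaw=None):
    """print tool-frame shift (mm), twist to put TCP at x,y,z with tool -x axis (turner x) at yaw deg"""
    s=ctrl.get_state(); Rm=R.from_rotvec(s['orientation']).as_matrix()
    d=Rm.T@(np.array([x,y,z])-s['position'])*1000
    cur=np.degrees(np.arctan2(-Rm[1,0],-Rm[0,0])); tw=0
    if yaw is not None: tw=-(((yaw-cur+180)%360)-180)*np.pi/180
    print('shift',np.round(d,1),'twist',round(tw,4),'curyaw',round(cur,2),'t',s['time'],'F',np.round(s['contact_force'],2))
def st():
    s=ctrl.get_state(); Rm=R.from_rotvec(s['orientation']).as_matrix()
    print('t',s['time'],'pos',np.round(s['position'],4),'yaw',round(np.degrees(np.arctan2(-Rm[1,0],-Rm[0,0])),2),'tiltz',np.round(Rm[:,2],4),'F',np.round(s['contact_force'],2),'M',np.round(s['ft_torque'],2),'gap',s['finger_gap'],'q',np.round(s['q'],2))
E
python3 - <<'E'
from h import *
st(); go(.4792,.3763,.20,-14.9); go(.4792,.3763,.131,-14.9)
f=load('side0'); T=f['extrinsics']; print(-T[:3,:3].T@T[:3,3])
f=load('top0'); T=f['extrinsics']; print(-T[:3,:3].T@T[:3,3])
E
```

```text
t 0.15 pos [0.2263 0.609  0.2914] yaw -20.38 tiltz [-4.0e-04 -1.4e-03 -1.0e+00] F [ 1.28  0.63 -0.39] M [-0.03 -0.02 -0.02] gap 0.08698036551439198 q [-1.2   0.32 -0.07  1.45  0.02  1.37 -0.06]
shift [-318.1 -129.9   91.6] twist -0.0957 curyaw -20.38 t 0.15 F [ 1.28  0.63 -0.39]
shift [-318.1 -129.8  160.6] twist -0.0957 curyaw -20.38 t 0.15 F [ 1.28  0.63 -0.39]
[ 0.40703121 -0.63607493  0.43995599]
[0.3785614  0.25425227 1.25707485]
```

>>> {"fn": "servo_tool", "kwargs": {
  "rows": [
    {"x":-60,"y":-24,"z":0,"twist":-0.02,"hand":87},
    {"x":-110,"y":-45,"z":0,"twist":-0.04,"hand":87},
    {"x":-160,"y":-65,"z":0,"twist":-0.06,"hand":87},
    {"x":-210,"y":-86,"z":10,"twist":-0.0957,"hand":87},
    {"x":-260,"y":-106,"z":20,"twist":-0.0957,"hand":87},
    {"x":-300,"y":-122,"z":40,"twist":-0.0957,"hand":87},
    {"x":-318,"y":-130,"z":60,"twist":-0.0957,"hand":87},
    {"x":-318,"y":-130,"z":80,"twist":-0.0957,"hand":87},
    {"x":-318,"y":-130,"z":80,"twist":-0.0957,"hand":87}
  ]
}}

```text
time: 1.27
position: [0.4773, 0.377, 0.2098]
orientation: [-0.405, -3.112, 0.004]
contact_force: [-0.6, -0.5, 1.3]
finger_gap: 0.0866
```

```bash
python3 - <<'E'
from h import *
st(); snap('wrist','w1.png'); snap('side','s1.png'); go(.4792,.3763,.131,-14.9)
E
```

```text
t 1.275 pos [0.4773 0.377  0.2098] yaw -14.82 tiltz [-0.0042 -0.0022 -1.    ] F [-0.64 -0.5   1.29] M [0.03 0.06 0.01] gap 0.08659665478281708 q [-0.8   0.29  0.1   1.67 -0.03  1.2   0.62]
shift [-1.4 -1.4 81.3] twist 0.0021 curyaw -14.78 t 1.375 F [0.93 0.55 0.95]
```

View pics/w1.png

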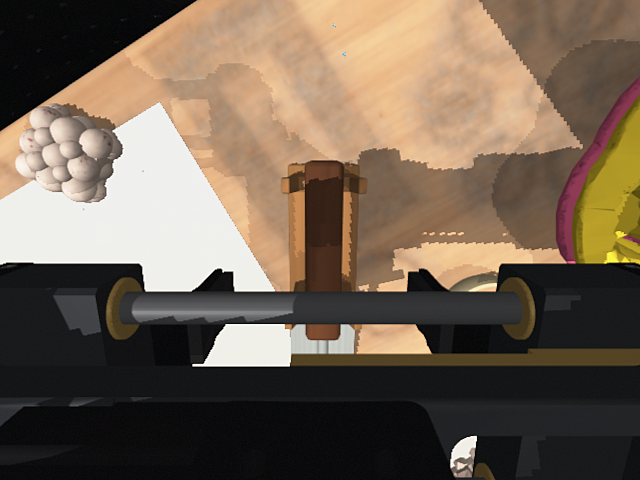

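View pics/s1.png

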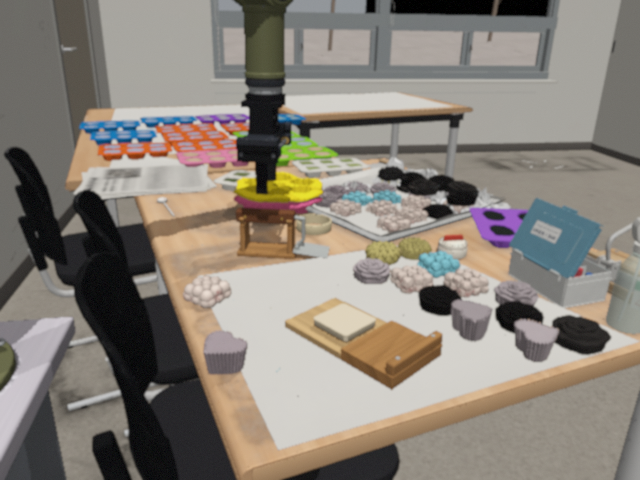

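>>> {"fn": "servo_tool", "kwargs": {
  "rows": [
    {"x":-3,"y":1,"z":30,"hand":87},
    {"x":-3,"y":1,"z":60,"hand":87},
    {"x":-3,"y":1,"z":79,"hand":87},
    {"x":-3,"y":1,"z":79,"hand":60},
    {"x":-3,"y":1,"z":79,"hand":40},
    {"x":-3,"y":1,"z":79,"hand":10},
    {"x":-3,"y":1,"z":79,"hand":5},
    {"x":-3,"y":1,"z":79,"hand":5},
    {"x":-3,"y":1,"z":79,"hand":5}
  ]
}}

```text
invalid input
```

```bash
python3 - <<'E'
from h import *
st(); snap('side','s2.png')
import cv2
b=cv2.imread('pics/s2.png')
cv2.imwrite('pics/s2z.png',cv2.resize(b[100:270,200:350],None,fx=4,fy=4,interpolation=cv2.INTER_CUBIC))
E
```

```text
t 1.375 pos [0.4783 0.378  0.2123] yaw -14.78 tiltz [-6.e-04  5.e-04 -1.e+00] F [0.93 0.55 0.95] M [ 0.01 -0.05 -0.06] gap 0.0871474100262435 q [-0.8   0.28  0.1   1.66 -0.03  1.2   0.63]
```

View pics/s2z.png

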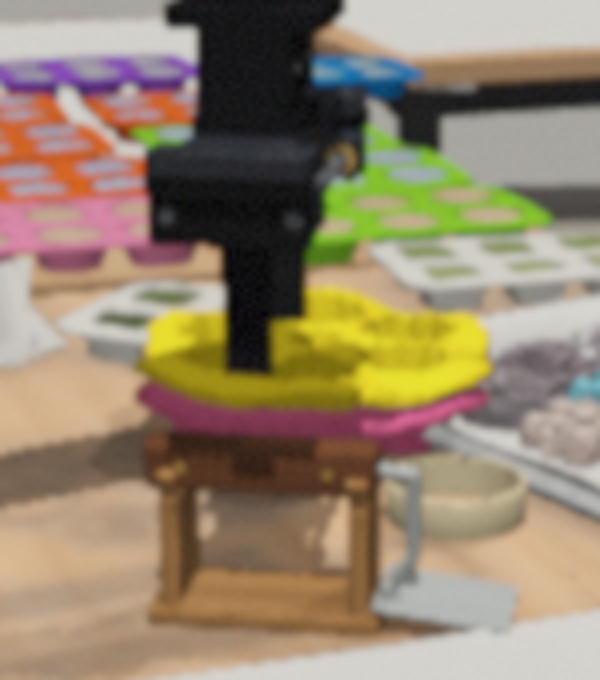

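>>> {"fn": "servo_tool", "kwargs": {
  "rows": [
    {"x":-3,"y":1,"z":30,"twist":0,"hand":87},
    {"x":-3,"y":1,"z":60,"twist":0,"hand":87},
    {"x":-3,"y":1,"z":80,"twist":0,"hand":87},
    {"x":-3,"y":1,"z":80,"twist":0,"hand":60},
    {"x":-3,"y":1,"z":80,"twist":0,"hand":40},
    {"x":-3,"y":1,"z":80,"twist":0,"hand":10},
    {"x":-3,"y":1,"z":80,"twist":0,"hand":5},
    {"x":-3,"y":1,"z":80,"twist":0,"hand":5},
    {"x":-3,"y":1,"z":80,"twist":0,"hand":5}
  ]
}}

```text
time: 2.55
position: [0.4825, 0.3769, 0.1324]
orientation: [0.407, 3.115, 0.0]
contact_force: [-0.1, 0.3, 0.3]
finger_gap: 0.0353
```

```bash
python3 - <<'E'
from h import *
st(); snap('side','s3.png')
import cv2
b=cv2.imread('pics/s3.png')
cv2.imwrite('pics/s3z.png',cv2.resize(b[100:270,200:350],None,fx=4,fy=4,interpolation=cv2.INTER_CUBIC))
E
```

```text
t 2.55 pos [0.4825 0.3769 0.1324] yaw -14.91 tiltz [ 2.e-04  2.e-04 -1.e+00] F [-0.12  0.34  0.28] M [ 0.03 -0.   -0.01] gap 0.03528472428332331 q [-0.79  0.36  0.1   1.73 -0.04  1.05  0.64]
```

View pics/s3z.png

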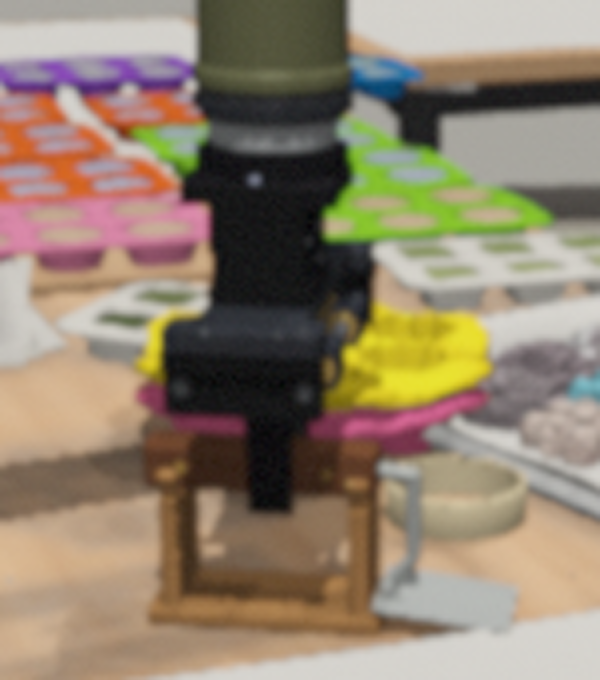

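Still closing; continue and then lift.

>>> {"fn": "servo_tool", "kwargs": {
  "rows": [
    {"x":0,"y":0,"z":0,"twist":0,"hand":5},
    {"x":0,"y":0,"z":0,"twist":0,"hand":5},
    {"x":0,"y":0,"z":0,"twist":0,"hand":5},
    {"x":0,"y":0,"z":0,"twist":0,"hand":5}
  ]
}}

```text
time: 3.1
position: [0.4824, 0.3769, 0.1323]
orientation: [0.407, 3.115, 0.0]
contact_force: [-0.1, 0.3, -0.3]
finger_gap: 0.0235
```

```bash
python3 - <<'E'
from h import *
st()
E
```

```text
t 3.1 pos [0.4824 0.3769 0.1323] yaw -14.9 tiltz [ 0.  0. -1.] F [-0.11  0.27 -0.32] M [ 0.01  0.01 -0.03] gap 0.023452476458314594 q [-0.79  0.36  0.1   1.73 -0.04  1.05  0.64]
```

>>> {"fn": "servo_tool", "kwargs": {
  "rows": [
    {"x":0,"y":0,"z":-10,"twist":0,"hand":5},
    {"x":0,"y":0,"z":-30,"twist":0,"hand":5},
    {"x":0,"y":0,"z":-60,"twist":0,"hand":5},
    {"x":-5,"y":-30,"z":-90,"twist":0,"hand":5},
    {"x":-20,"y":-85,"z":-120,"twist":0,"hand":5},
    {"x":-40,"y":-145,"z":-120,"twist":0,"hand":5},
    {"x":-60,"y":-205,"z":-120,"twist":-0.05,"hand":5},
    {"x":-80,"y":-260,"z":-120,"twist":-0.1,"hand":5},
    {"x":-90,"y":-315,"z":-120,"twist":-0.1,"hand":5},
    {"x":-98,"y":-367,"z":-120,"twist":-0.1,"hand":5}
  ]
}}

```text
time: 4.35
position: [0.4827, -0.0053, 0.254]
orientation: [0.253, 3.129, 0.002]
contact_force: [1.0, 0.3, -1.6]
finger_gap: 0.0236
```

>>> {"fn": "servo_tool", "kwargs": {
  "rows": [
    {"x":0,"y":0,"z":0,"twist":0,"hand":5},
    {"x":0,"y":0,"z":0,"twist":0,"hand":5},
    {"x":0,"y":0,"z":0,"twist":0,"hand":5}
  ]
}}

```text
time: 4.72
position: [0.483, -0.0014, 0.2528]
orientation: [0.247, 3.131, 0.001]
contact_force: [0.9, -0.9, -1.3]
finger_gap: 0.024
```

```bash
python3 - <<'E'
from h import *
st(); snap('side','s4.png')
import cv2
b=cv2.imread('pics/s4.png')
cv2.imwrite('pics/s4z.png',cv2.resize(b[130:330,280:530],None,fx=3,fy=3,interpolation=cv2.INTER_CUBIC))
E
```

```text
t 4.725 pos [ 0.483  -0.0014  0.2528] yaw -9.02 tiltz [ 7.e-04  5.e-04 -1.e+00] F [ 0.9  -0.86 -1.28] M [0.02 0.11 0.02] gap 0.023980254735908233 q [-0.43 -0.02  0.38  1.92  0.01  1.24  1.36]
```

View pics/s4.png

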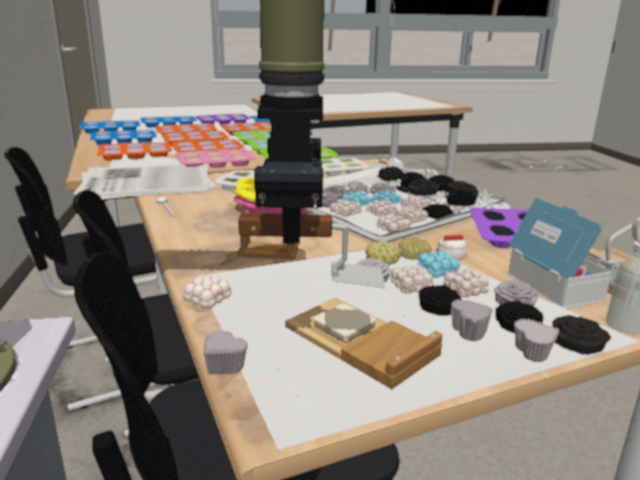

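View pics/s4z.png

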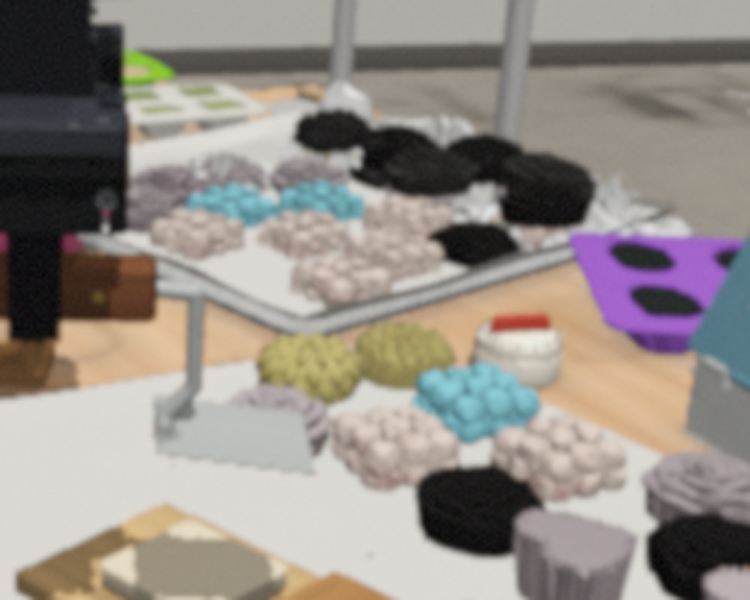

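```bash
python3 - <<'E'
from h import *
f=load('s4'); p=np.array([.483,-.0014,.2528]); yw=np.radians(-9.02)
ex=np.array([np.cos(yw),np.sin(yw),0]); ey=np.array([-np.sin(yw),np.cos(yw),0])
def onside(u,v,off):
    o,d=ray(f,280+u/3-.33,130+v/3-.33); P0=p+ey*off
    P=o+d*((P0-o)@ey)/(d@ey); r=P-p; return np.round([r@ex*1000, r@ey*1000, r[2]*1000],1)
print('near rear',onside(157,453,-.03),'near front',onside(313,471,-.03))
print('far front',onside(298,430,.03))
print('neck top',onside(197,295,0),'neck bottom',onside(193,400,0))
print('handle front low',onside(155,318,-.012),'handle front top',onside(155,258,-.012))
E
```

```text
near rear [  52.4  -30.  -115.5] near front [ 119.3  -30.  -123.1]
far front [ 120.3   30.  -132.5]
neck top [ 68.9   0.  -54.7] neck bottom [  68.9    0.  -104.2]
handle front low [ 50.6 -12.  -60.9] handle front top [ 49.9 -12.  -33.9]
```

```bash
cat >> h.py <<'E'
BO=np.array([.5948,.0162]); BY=np.radians(-54.8); BX=np.array([np.cos(BY),np.sin(BY)]); BYv=np.array([-np.sin(BY),np.cos(BY)])
TIP=.120
def gob(xt,yt,z):
    """tip at board xt,yt (mm); TCP height z (m)"""
    P=BO+BX*(xt/1000-TIP)+BYv*yt/1000; print(np.round(P,4)); go(P[0],P[1],z,np.degrees(BY))
def stb():
    s=ctrl.get_state(); r=s['position'][:2]-BO; st(); print('tip board',np.round([(r@BX+TIP)*1000,r@BYv*1000],1))
E
python3 - <<'E'
from h import *
gob(-98,-2,.19)
E
```

```text
[0.4675 0.1932]
shift [ 45.8 189.9  62.6] twist 0.799 curyaw -9.02 t 4.775 F [ 1.05 -0.38 -1.41]
```

>>> {"fn": "servo_tool", "kwargs": {
  "rows": [
    {"x":8,"y":35,"z":0,"twist":0.15,"hand":5},
    {"x":17,"y":75,"z":0,"twist":0.32,"hand":5},
    {"x":27,"y":120,"z":10,"twist":0.48,"hand":5},
    {"x":37,"y":160,"z":30,"twist":0.64,"hand":5},
    {"x":44,"y":185,"z":50,"twist":0.75,"hand":5},
    {"x":46,"y":190,"z":62,"twist":0.799,"hand":5},
    {"x":46,"y":190,"z":62,"twist":0.799,"hand":5},
    {"x":46,"y":190,"z":62,"twist":0.799,"hand":5}
  ]
}}

```text
time: 5.78
position: [0.4679, 0.192, 0.1908]
orientation: [1.448, 2.788, 0.001]
contact_force: [0.5, 0.4, -1.9]
finger_gap: 0.0237
```

```bash
python3 - <<'E'
from h import *
stb(); gob(-98,-2,.19)
snap('side','s5.png');snap('top','t5.png')
import cv2
b=cv2.imread('pics/s5.png')
cv2.imwrite('pics/s5z.png',cv2.resize(b[190:390,250:450],None,fx=3,fy=3,interpolation=cv2.INTER_CUBIC))
b=cv2.imread('pics/t5.png')
cv2.imwrite('pics/t5z.png',cv2.resize(b[150:290,310:470],None,fx=4,fy=4,interpolation=cv2.INTER_CUBIC))
E
```

```text
t 5.775 pos [0.4679 0.192  0.1908] yaw -54.89 tiltz [ 7.e-04  1.e-04 -1.e+00] F [ 0.49  0.44 -1.87] M [-0.01  0.07 -0.01] gap 0.023748912695827504 q [-0.62  0.09  0.19  1.94 -0.02  1.11  0.19]
tip board [-96.8  -2.4]
[0.4675 0.1932]
shift [1.2 0.4 0.8] twist -0.0016 curyaw -54.89 t 5.775 F [ 0.49  0.44 -1.87]
```

View pics/s5z.png

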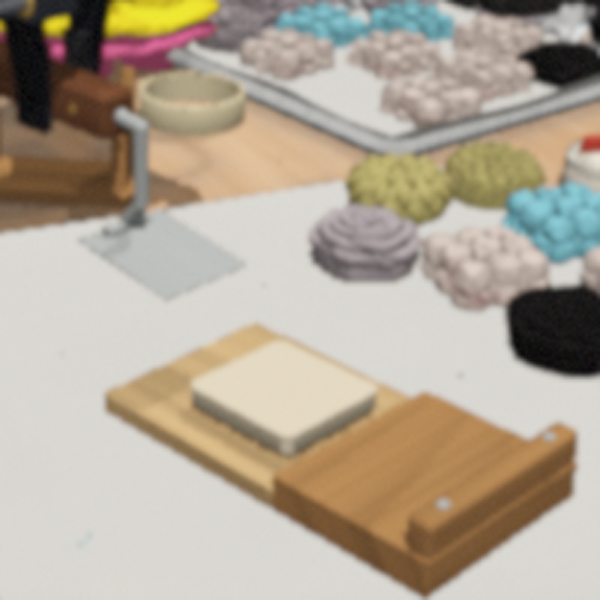

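View pics/t5z.png

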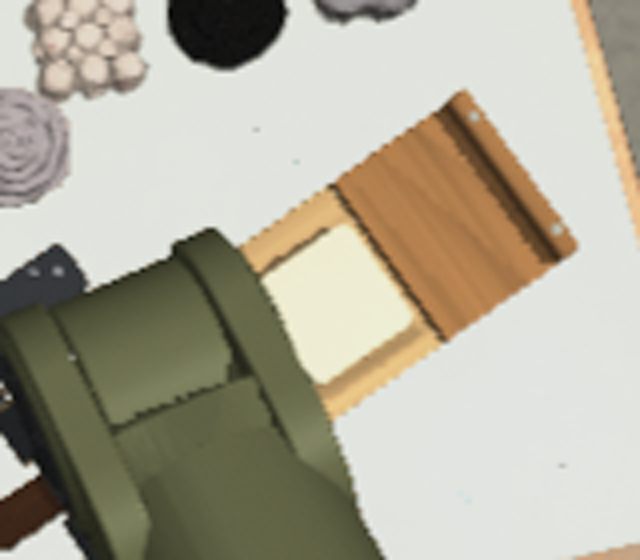

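```bash
python3 - <<'E'
from h import *
f=load('s5')
p=np.array([.4679,.192,.1908])
def q(u,v,z):
    P=onz(f,250+u/3-.33,190+v/3-.33,z); r=P[:2]-BO; return np.round(P,4),'board',np.round([r@BX*1000,r@BYv*1000],1)
for n,a in dict(lownear=(107,400,.012),lowfar=(257,325,.012),stepnear=(275,478,.02),stepfar=(425,393,.02),upnear=(427,578,.02),railtopR=(575,428,.038),
  slabL=(192,388,.026),slabfar=(282,337,.026),slabR=(375,387,.026),slabnear=(288,437,.026),
  bl_rear_near=(80,240,.074),bl_front_near=(168,298,.065),bl_front_far=(244,262,.065),bl_rear_far=(170,213,.074)).items(): print(n,*q(*a))
E
```

```text
lownear [0.4818 0.0733 0.012 ] board [-111.8  -59.4]
lowfar [0.5742 0.1427 0.012 ] board [-115.2   56.1]
stepnear [ 0.5504 -0.0194  0.02  ] board [  3.5 -56.8]
stepfar [0.6423 0.0454 0.02  ] board [ 3.5 55.7]
upnear [ 0.5989 -0.1012  0.02  ] board [ 98.3 -64.3]
railtopR [ 0.6935 -0.0241  0.038 ] board [89.8 57.4]
slabL [0.5231 0.056  0.026 ] board [-73.8 -35.6]
slabfar [0.5794 0.1022 0.026 ] board [-79.1  37. ]
slabR [0.6154 0.0448 0.026 ] board [-11.5  33.3]
slabnear [0.5616 0.0049 0.026 ] board [ -9.9 -33.6]
bl_rear_near [0.4743 0.1357 0.074 ] board [-167.1  -29.6]
bl_front_near [0.514  0.0804 0.065 ] board [-99. -29.]
bl_front_far [0.5603 0.1164 0.065 ] board [-101.8   29.6]
bl_rear_far [0.5272 0.1645 0.074 ] board [-160.1   30.2]
```

>>> {"fn": "servo_tool", "kwargs": {
  "rows": [
    {"x":0,"y":0,"z":15,"twist":0,"hand":5},
    {"x":0,"y":0,"z":30,"twist":0,"hand":5},
    {"x":0,"y":0,"z":42,"twist":0,"hand":5},
    {"x":0,"y":0,"z":46,"twist":0,"hand":5},
    {"x":0,"y":0,"z":46,"twist":0,"hand":5},
    {"x":0,"y":0,"z":46,"twist":0,"hand":5}
  ]
}}

```text
time: 6.62
position: [0.468, 0.1921, 0.1447]
orientation: [1.449, 2.787, 0.001]
contact_force: [0.2, -0.8, -1.0]
finger_gap: 0.0237
```

```bash
cat >> h.py <<'E'
def avg(n=6,cam='side'):
    F=[];M=[];P=[]
    for i in range(n):
        grab_frame(cam); s=ctrl.get_state(); F.append(s['contact_force']);M.append(s['ft_torque']);P.append(s['position'])
    print('avgF',np.round(np.mean(F,0),2),'sd',np.round(np.std(F,0),2),'M',np.round(np.mean(M,0),3),'pos',np.round(np.mean(P,0),4),'t',s['time'])
E
python3 - <<'E'
from h import *
avg()
snap('side','s6.png')
import cv2
b=cv2.imread('pics/s6.png')
cv2.imwrite('pics/s6z.png',cv2.resize(b[220:390,250:450],None,fx=4,fy=4,interpolation=cv2.INTER_CUBIC))
E
```

```text
avgF [ 0.15 -0.46 -1.63] sd [0.3  0.41 0.33] M [-0.017  0.02   0.015] pos [0.4679 0.1921 0.1447] t 6.925
```

View pics/s6z.png

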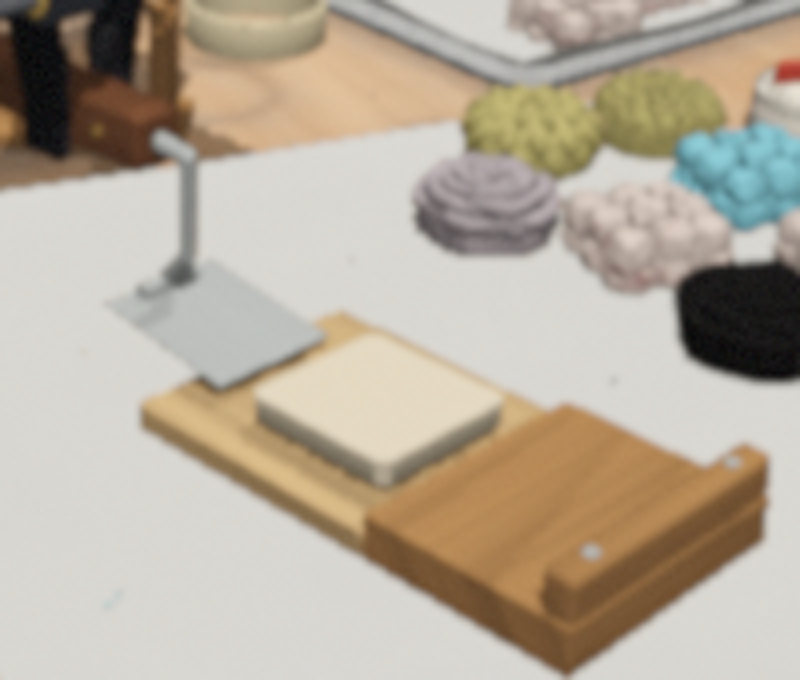

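>>> {"fn": "servo_tool", "kwargs": {
  "rows": [
    {"x":0,"y":0,"z":2,"twist":0,"hand":5},
    {"x":0,"y":0,"z":4,"twist":0,"hand":5},
    {"x":0,"y":0,"z":4,"twist":0,"hand":5}
  ]
}}

```text
time: 7.35
position: [0.4674, 0.1918, 0.14]
orientation: [-1.449, -2.787, 0.001]
contact_force: [-0.4, -0.5, -1.1]
finger_gap: 0.024
```

```bash
python3 -c "
from h import *
avg(4)"
```

```text
avgF [ 0.07  0.09 -1.4 ] sd [0.53 0.34 0.24] M [-0.025  0.021  0.014] pos [0.4676 0.1919 0.1402] t 7.55
```

>>> {"fn": "servo_tool", "kwargs": {
  "rows": [
    {"x":0,"y":0,"z":1,"twist":0,"hand":5},
    {"x":0,"y":0,"z":1,"twist":0,"hand":5}
  ]
}}

```text
time: 7.8
position: [0.4676, 0.1919, 0.1392]
orientation: [-1.449, -2.787, 0.0]
contact_force: [0.2, 0.2, -1.9]
finger_gap: 0.0234
```

```bash
python3 -c "
from h import *
avg(4)"
```

```text
avgF [ 0.07  0.17 -1.59] sd [0.23 0.45 0.61] M [-0.035 -0.002 -0.01 ] pos [0.4676 0.1919 0.1393] t 8.0
```

>>> {"fn": "servo_tool", "kwargs": {
  "rows": [
    {"x":0,"y":0,"z":1,"twist":0,"hand":5},
    {"x":0,"y":0,"z":1,"twist":0,"hand":5}
  ]
}}

```text
time: 8.25
position: [0.4675, 0.1919, 0.1381]
orientation: [-1.449, -2.787, 0.0]
contact_force: [0.9, -0.4, -1.3]
finger_gap: 0.0235
```

```bash
python3 -c "
from h import *
avg(4)"
```

```text
avgF [ 0.08 -0.31 -2.06] sd [0.28 0.2  0.09] M [-0.029  0.007 -0.02 ] pos [0.4676 0.1919 0.1383] t 8.45
```

>>> {"fn": "servo_tool", "kwargs": {
  "rows": [
    {"x":0,"y":0,"z":1,"twist":0,"hand":5},
    {"x":0,"y":0,"z":1,"twist":0,"hand":5}
  ]
}}

```text
time: 8.7
position: [0.4677, 0.192, 0.1373]
orientation: [1.449, 2.787, 0.0]
contact_force: [0.5, -0.6, -1.6]
finger_gap: 0.0239
```

```bash
python3 -c "
from h import *
avg(3)"
```

```text
avgF [-0.23  0.08 -1.03] sd [0.62 0.15 0.48] M [-0.064 -0.008 -0.003] pos [0.4677 0.192  0.1373] t 8.85
```

>>> {"fn": "servo_tool", "kwargs": {
  "rows": [
    {"x":0,"y":0,"z":1,"twist":0,"hand":5},
    {"x":0,"y":0,"z":1,"twist":0,"hand":5}
  ]
}}

```text
time: 9.1
position: [0.4676, 0.1921, 0.1364]
orientation: [-1.449, -2.787, -0.001]
contact_force: [-0.2, 1.6, 0.2]
finger_gap: 0.0238
```

```bash
python3 -c "
from h import *
avg(3)"
```

```text
avgF [-0.79  0.96  0.32] sd [0.41 0.16 0.41] M [ 0.001  0.098 -0.011] pos [0.4676 0.1921 0.1364] t 9.25
```

>>> {"fn": "servo_tool", "kwargs": {
  "rows": [
    {"x":0,"y":0,"z":-1.2,"twist":0,"hand":5},
    {"x":-5,"y":0,"z":-1.2,"twist":0,"hand":5},
    {"x":-10,"y":0,"z":-1.2,"twist":0,"hand":5},
    {"x":-15,"y":0,"z":-1.2,"twist":0,"hand":5},
    {"x":-20,"y":0,"z":-1.2,"twist":0,"hand":5},
    {"x":-24,"y":0,"z":-1.2,"twist":0,"hand":5},
    {"x":-27,"y":0,"z":-1.2,"twist":0,"hand":5},
    {"x":-27,"y":0,"z":-1.2,"twist":0,"hand":5}
  ]
}}

```text
time: 10.25
position: [0.4833, 0.1695, 0.1375]
orientation: [1.45, 2.787, -0.0]
contact_force: [0.5, -0.1, -1.6]
finger_gap: 0.0239
```

```bash
cat >> h.py <<'E'
def zoom(n,x0=270,x1=450,y0=200,y1=380,k=4,cam='side'):
    f=snap(cam,n+'.png'); b=cv2.imread('pics/'+n+'.png')
    k=min(k,800/(x1-x0),600/(y1-y0))
    cv2.imwrite('pics/'+n+'z.png',cv2.resize(b[y0:y1,x0:x1],None,fx=k,fy=k,interpolation=cv2.INTER_CUBIC))
E
python3 -c "
from h import *
avg(3); stb(); zoom('s7')"
```

```text
avgF [ 0.31 -0.37 -1.55] sd [0.21 0.27 0.4 ] M [-0.093 -0.026 -0.013] pos [0.4832 0.1697 0.1374] t 10.4
t 10.4 pos [0.4831 0.1697 0.1374] yaw -54.94 tiltz [ 1.e-04 -2.e-04 -1.e+00] F [ 0.44 -0.46 -1.96] M [-0.05 -0.06 -0.02] gap 0.02381333737283846 q [-0.58  0.17  0.21  1.97 -0.04  1.01  0.26]
tip board [-69.8  -2.8]
```

View pics/s7z.png

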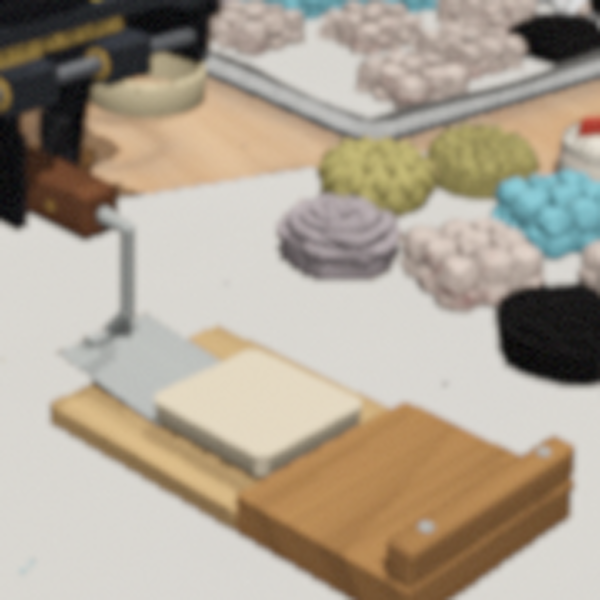

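>>> {"fn": "servo_tool", "kwargs": {
  "rows": [
    {"x":-3,"y":0,"z":0,"twist":0,"hand":5},
    {"x":-6,"y":0,"z":0,"twist":0,"hand":5},
    {"x":-8,"y":0,"z":0,"twist":0,"hand":5},
    {"x":-10,"y":0,"z":0,"twist":0,"hand":5},
    {"x":-10,"y":0,"z":0,"twist":0,"hand":5}
  ]
}}

```text
time: 11.08
position: [0.4891, 0.1613, 0.1375]
orientation: [1.45, 2.787, -0.0]
contact_force: [-0.2, 0.7, -0.9]
finger_gap: 0.0236
```

```bash
python3 -c "
from h import *
avg(3); stb(); zoom('s8')"
```

```text
avgF [ 0.55 -0.45 -1.72] sd [0.36 0.39 0.35] M [-0.049 -0.023  0.006] pos [0.4891 0.1613 0.1374] t 11.225
t 11.225 pos [0.489  0.1613 0.1374] yaw -54.96 tiltz [ 4.e-04 -4.e-04 -1.e+00] F [ 0.56 -0.45 -1.24] M [-0.05 -0.1  -0.01] gap 0.023705793879029876 q [-0.57  0.17  0.22  1.97 -0.04  1.01  0.28]
tip board [-59.5  -2.8]
```

View pics/s8z.png

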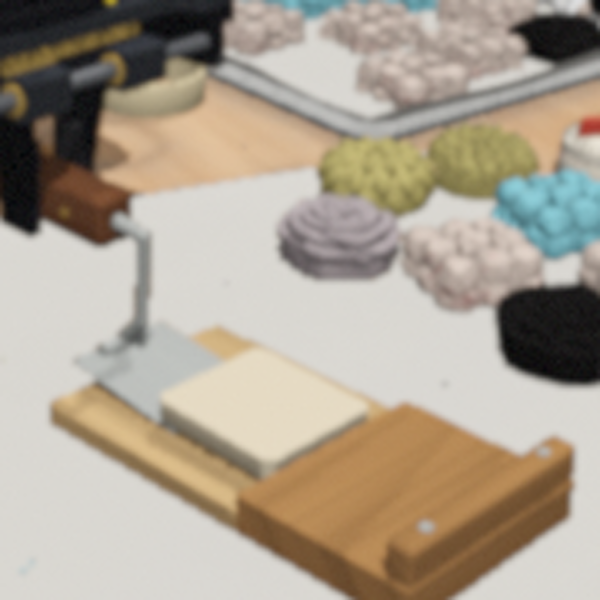

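>>> {"fn": "servo_tool", "kwargs": {
  "rows": [
    {"x":-2,"y":0,"z":0,"twist":0,"hand":5},
    {"x":-4,"y":0,"z":0,"twist":0,"hand":5},
    {"x":-6,"y":0,"z":0,"twist":0,"hand":5},
    {"x":-6,"y":0,"z":0,"twist":0,"hand":5}
  ]
}}

```text
time: 11.78
position: [0.4925, 0.1565, 0.1375]
orientation: [1.45, 2.787, 0.0]
contact_force: [-0.5, 0.2, -1.1]
finger_gap: 0.0236
```

```bash
python3 -c "
from h import *
avg(3); stb(); zoom('s9')"
```

```text
avgF [ 0.18  0.31 -1.94] sd [0.54 0.05 0.65] M [ 0.011  0.003 -0.014] pos [0.4925 0.1565 0.1375] t 11.925
t 11.925 pos [0.4925 0.1565 0.1375] yaw -54.96 tiltz [ 4.e-04 -2.e-04 -1.e+00] F [ 0.85  0.39 -2.69] M [-0.01 -0.02 -0.01] gap 0.02362528319070635 q [-0.56  0.17  0.22  1.96 -0.04  1.01  0.29]
tip board [-53.6  -2.8]
```

View pics/s9z.png

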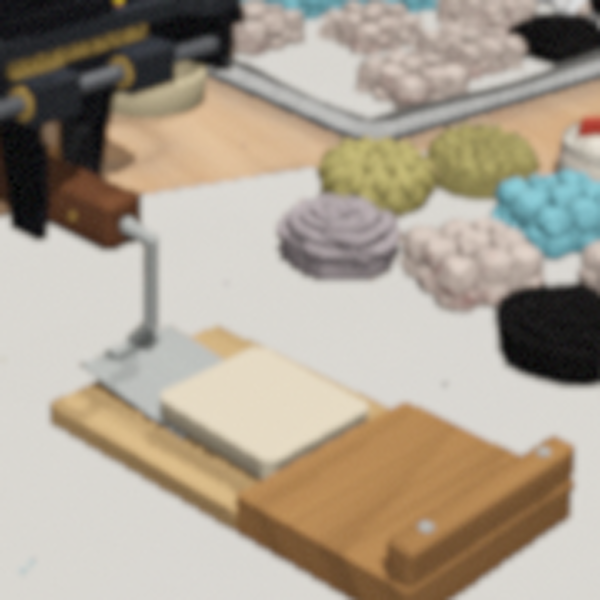

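```bash
python3 - <<'E'
from h import *
f=load('s9');k=600/180
for z,pts in ((.026,[(163,402),(258,347),(367,407),(262,463)]),(.02,[(237,497),(407,405)]),(.012,[(52,403),(218,327)])):
  for u,v in pts:
    P=onz(f,270+u/k-.35,200+v/k-.35,z); r=P[:2]-BO; print(z,np.round([r@BX*1000,r@BYv*1000],1))
E
```

```text
0.026 [-66.2 -32.8]
0.026 [-71.5  36.8]
0.026 [-0.4 31.9]
0.026 [ -1.7 -37.1]
0.02 [  2.5 -57. ]
0.02 [ 4.8 55. ]
0.012 [-117.4  -54.7]
0.012 [-116.2   56.3]
```

>>> {"fn": "servo_tool", "kwargs": {
  "rows": [
    {"x":0,"y":0,"z":-4,"twist":0,"hand":5},
    {"x":0,"y":0,"z":-8,"twist":0,"hand":5},
    {"x":0,"y":0,"z":-12,"twist":0,"hand":5},
    {"x":0,"y":0,"z":-17,"twist":0,"hand":5},
    {"x":0,"y":0,"z":-22,"twist":0,"hand":5},
    {"x":0,"y":0,"z":-22,"twist":0,"hand":5}
  ]
}}

```text
time: 12.72
position: [0.4925, 0.1569, 0.16]
orientation: [1.449, 2.787, 0.002]
contact_force: [0.3, 0.9, -2.4]
finger_gap: 0.0236
```

```bash
python3 -c "
from h import *
avg(2); stb(); zoom('s10')"
```

```text
avgF [-0.66  0.89 -1.98] sd [0.05 0.16 0.6 ] M [0.111 0.026 0.023] pos [0.4923 0.1569 0.1596] t 12.825
t 12.825 pos [0.4923 0.1569 0.1595] yaw -54.94 tiltz [ 2.e-04  3.e-04 -1.e+00] F [-0.7   1.05 -1.37] M [0.12 0.05 0.07] gap 0.02385083124335673 q [-0.57  0.15  0.22  1.95 -0.04  1.05  0.28]
tip board [-54.1  -2.7]
```

View pics/s10z.png

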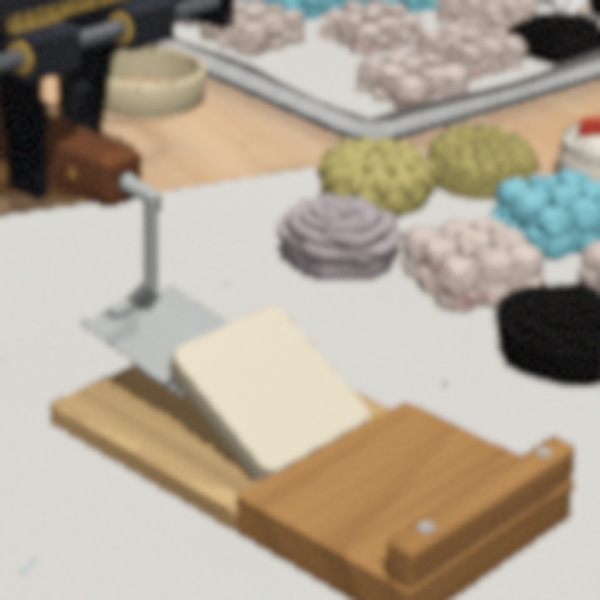

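>>> {"fn": "servo_tool", "kwargs": {
  "rows": [
    {"x":-2,"y":0,"z":-6,"twist":0,"hand":5},
    {"x":-5,"y":0,"z":-12,"twist":0,"hand":5},
    {"x":-9,"y":0,"z":-17,"twist":0,"hand":5},
    {"x":-14,"y":0,"z":-21.5,"twist":0,"hand":5},
    {"x":-20,"y":0,"z":-25,"twist":0,"hand":5},
    {"x":-23,"y":0,"z":-27,"twist":0,"hand":5},
    {"x":-23,"y":0,"z":-27,"twist":0,"hand":5}
  ]
}}

```text
time: 13.75
position: [0.5058, 0.1376, 0.1866]
orientation: [1.45, 2.787, 0.0]
contact_force: [-0.7, 0.3, -1.4]
finger_gap: 0.024
```

```bash
python3 -c "
from h import *
avg(2); stb(); zoom('s11')"
```

```text
avgF [ 0.18  0.47 -1.96] sd [0.05 0.52 0.2 ] M [0.089 0.064 0.033] pos [0.5055 0.1379 0.1864] t 13.85
t 13.85 pos [0.5054 0.1379 0.1863] yaw -54.95 tiltz [-3.e-04  0.e+00 -1.e+00] F [ 0.13  0.99 -1.76] M [0.1  0.08 0.  ] gap 0.023768446420638363 q [-0.54  0.13  0.24  1.9  -0.04  1.11  0.33]
tip board [-31.   -2.9]
```

View pics/s11z.png

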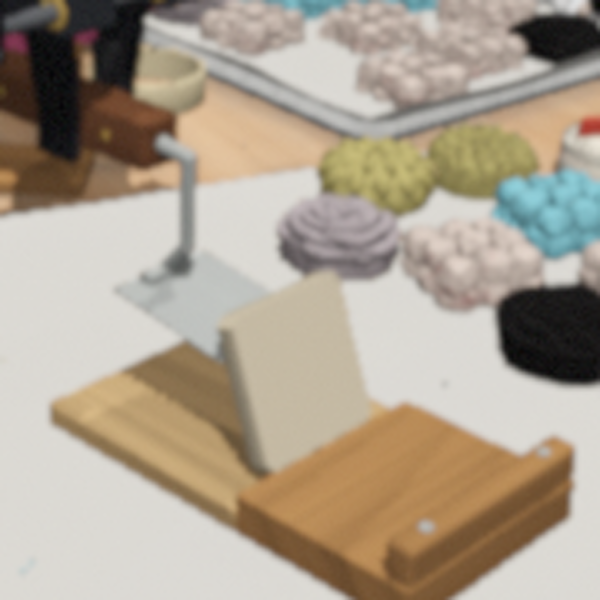

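>>> {"fn": "servo_tool", "kwargs": {
  "rows": [
    {"x":-5,"y":0,"z":-2,"twist":0,"hand":5},
    {"x":-10,"y":0,"z":-3,"twist":0,"hand":5},
    {"x":-14,"y":0,"z":-3.5,"twist":0,"hand":5},
    {"x":-18,"y":0,"z":-3.5,"twist":0,"hand":5},
    {"x":-22,"y":0,"z":-3.5,"twist":0,"hand":5},
    {"x":-25,"y":0,"z":-3.5,"twist":0,"hand":5},
    {"x":-25,"y":0,"z":-3.5,"twist":0,"hand":5}
  ]
}}

```text
time: 14.78
position: [0.52, 0.1171, 0.1899]
orientation: [1.45, 2.787, -0.0]
contact_force: [-0.1, -0.2, -1.5]
finger_gap: 0.024
```

```bash
python3 -c "
from h import *
avg(2); stb(); zoom('s12')"
```

```text
avgF [-0.12 -0.54 -1.69] sd [0.07 0.11 0.34] M [-0.017 -0.032  0.009] pos [0.5198 0.1174 0.1899] t 14.875
t 14.875 pos [0.5198 0.1175 0.1899] yaw -54.95 tiltz [-1.e-04  1.e-04 -1.e+00] F [-0.19 -0.43 -1.35] M [ 0.   -0.06 -0.01] gap 0.02417401689585493 q [-0.51  0.15  0.26  1.88 -0.04  1.12  0.38]
tip board [-6.  -2.9]
```

View pics/s12z.png

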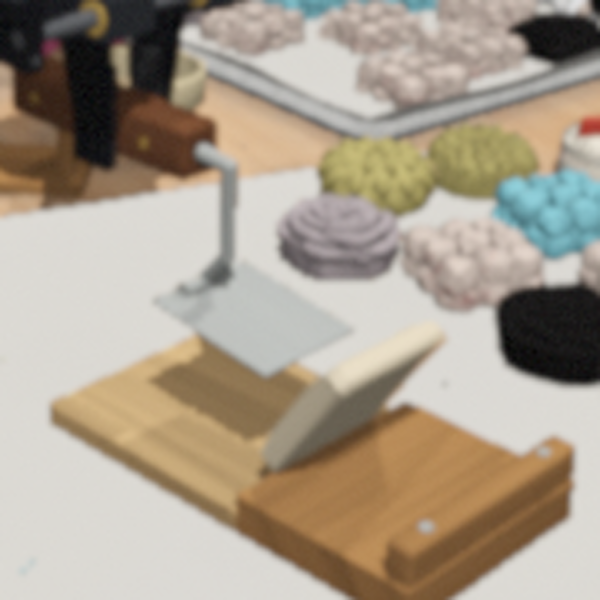

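>>> {"fn": "servo_tool", "kwargs": {
  "rows": [
    {"x":8,"y":0,"z":0,"twist":0,"hand":5},
    {"x":20,"y":0,"z":0,"twist":0,"hand":5},
    {"x":30,"y":0,"z":0,"twist":0,"hand":5},
    {"x":30,"y":0,"z":0,"twist":0,"hand":5}
  ]
}}

```text
time: 15.42
position: [0.5019, 0.1433, 0.19]
orientation: [-1.446, -2.789, -0.001]
contact_force: [-0.2, -0.9, -1.7]
finger_gap: 0.0241
```

```bash
python3 -c "
from h import *
avg(2); stb(); zoom('s13')"
```

```text
avgF [ 0.42 -0.37 -1.82] sd [0.07 0.13 0.14] M [-0.083 -0.003  0.018] pos [0.5025 0.1423 0.1901] t 15.525
t 15.525 pos [0.5027 0.1421 0.1901] yaw -54.92 tiltz [ 5.e-04 -1.e-04 -1.e+00] F [ 0.49 -0.25 -1.97] M [-0.12 -0.01  0.01] gap 0.023665192259046227 q [-0.55  0.13  0.24  1.9  -0.03  1.12  0.31]
tip board [-36.   -2.7]
```

View pics/s13z.png

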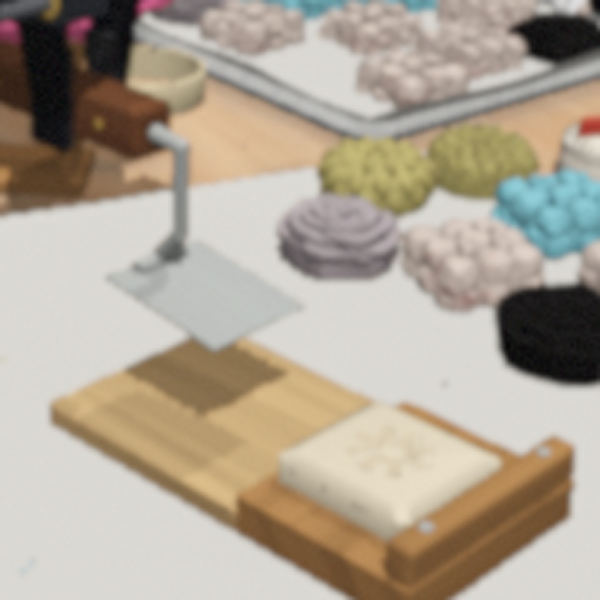

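```bash
python3 - <<'E'
from h import *
f=load('s13');k=600/180
for z,pts in ((.034,[(390,450)]),(.030,[(281,460),(502,462),(392,530)])):
  for u,v in pts:
    P=onz(f,270+u/k-.35,200+v/k-.35,z); r=P[:2]-BO; print(z,np.round([r@BX*1000,r@BYv*1000],1))
zoom('t13',340,470,150,270,5,cam='top')
gob(-20,0,.149)
E
```

```text
0.034 [36.9  0.8]
0.03 [  6.4 -34.3]
0.03 [71.5 33.6]
0.03 [ 70.5 -39.9]
[0.5141 0.1306]
shift [-15.5   2.9  41.1] twist -0.0031 curyaw -54.98 t 15.625 F [ 0.47 -0.59 -1.43]
```

View pics/t13z.png

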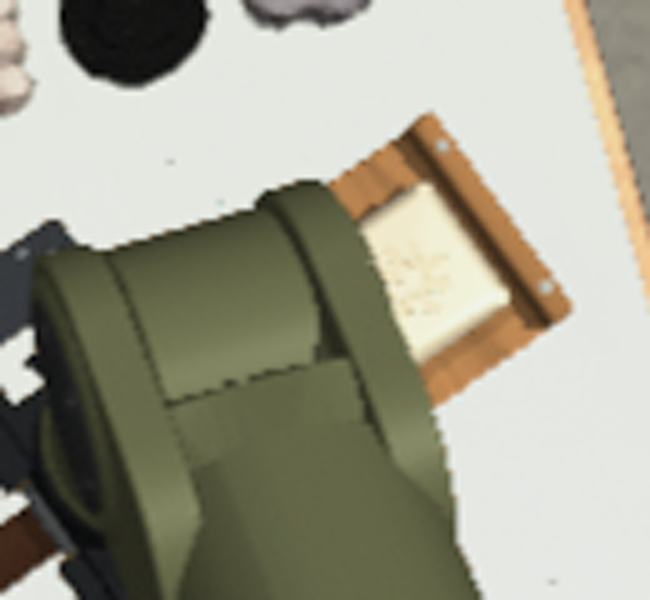

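>>> {"fn": "servo_tool", "kwargs": {
  "rows": [
    {"x":0,"y":2,"z":15,"twist":0,"hand":5},
    {"x":0,"y":2,"z":30,"twist":0,"hand":5},
    {"x":0,"y":2,"z":41,"twist":0,"hand":5},
    {"x":-8,"y":2,"z":41,"twist":0,"hand":5},
    {"x":-18,"y":2,"z":41,"twist":0,"hand":5},
    {"x":-28,"y":2,"z":41,"twist":0,"hand":5},
    {"x":-33,"y":2,"z":41,"twist":0,"hand":5},
    {"x":-36,"y":2,"z":41,"twist":0,"hand":5},
    {"x":-36,"y":2,"z":41,"twist":0,"hand":5}
  ]
}}

```text
time: 16.75
position: [0.525, 0.1136, 0.1491]
orientation: [1.45, 2.787, 0.0]
contact_force: [-0.1, -0.1, -1.5]
finger_gap: 0.0235
```

```bash
python3 -c "
from h import *
avg(3); stb(); zoom('s14')"
```

```text
avgF [ 0.46  0.04 -1.35] sd [0.17 0.7  0.15] M [-0.024  0.058 -0.01 ] pos [0.5248 0.114  0.149 ] t 16.9
t 16.9 pos [0.5248 0.114  0.149 ] yaw -54.92 tiltz [-0.e+00  3.e-04 -1.e+00] F [ 0.68  0.69 -1.54] M [-0.05  0.11 -0.01] gap 0.02376688385551862 q [-0.5   0.2   0.26  1.91 -0.06  1.04  0.4 ]
tip board [-0.3 -0.8]
```

View pics/s14z.png

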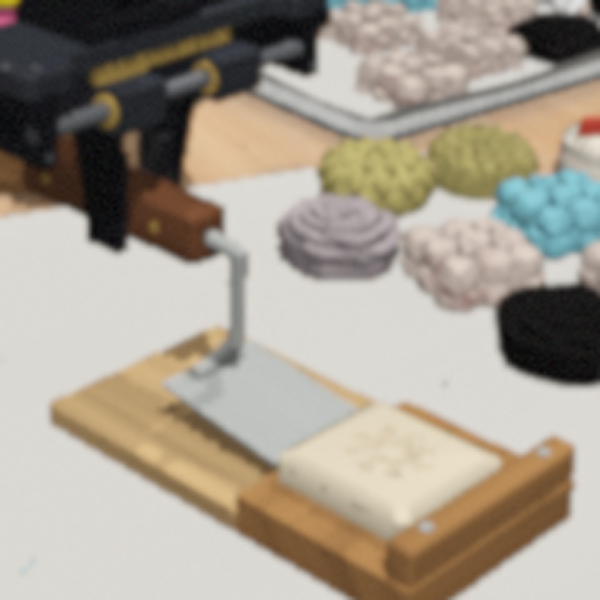

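>>> {"fn": "servo_tool", "kwargs": {
  "rows": [
    {"x":-2,"y":0,"z":0,"twist":0,"hand":5},
    {"x":-4,"y":0,"z":0,"twist":0,"hand":5},
    {"x":-5,"y":0,"z":0,"twist":0,"hand":5},
    {"x":-6,"y":0,"z":0,"twist":0,"hand":5},
    {"x":-6,"y":0,"z":0,"twist":0,"hand":5}
  ]
}}

```text
time: 17.58
position: [0.5285, 0.1087, 0.149]
orientation: [1.449, 2.787, 0.0]
contact_force: [0.3, 1.4, -2.0]
finger_gap: 0.0238
```

```bash
python3 -c "
from h import *
avg(3); stb(); zoom('s15')"
```

```text
avgF [-0.39  0.49 -1.3 ] sd [0.5  0.36 0.58] M [ 0.031  0.034 -0.011] pos [0.5284 0.1087 0.149 ] t 17.725
t 17.725 pos [0.5284 0.1087 0.149 ] yaw -54.95 tiltz [ 2.e-04 -0.e+00 -1.e+00] F [ 0.32  0.84 -1.11] M [0.03 0.04 0.04] gap 0.023754623883868047 q [-0.49  0.21  0.26  1.9  -0.06  1.04  0.41]
tip board [ 6.2 -0.9]
```

View pics/s15z.png

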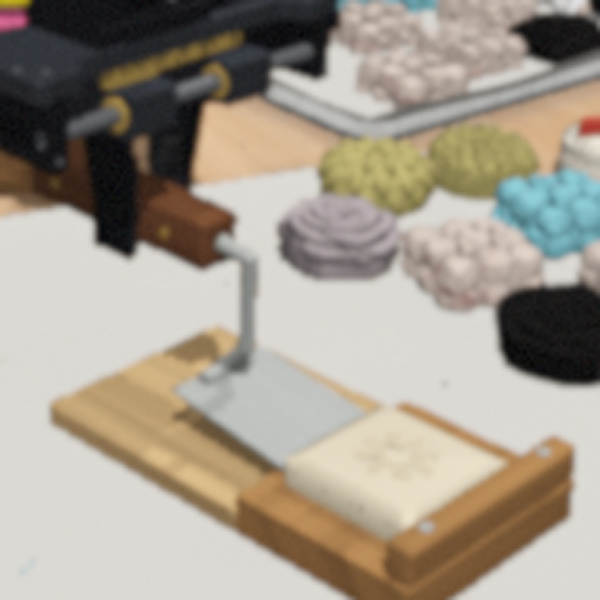

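>>> {"fn": "servo_tool", "kwargs": {
  "rows": [
    {"x":-1,"y":0,"z":0,"twist":0,"hand":5},
    {"x":-1.5,"y":0,"z":0,"twist":0,"hand":5},
    {"x":-1.5,"y":0,"z":0,"twist":0,"hand":5}
  ]
}}

```text
time: 18.15
position: [0.5293, 0.1075, 0.149]
orientation: [1.449, 2.787, 0.0]
contact_force: [-0.6, 0.6, -2.1]
finger_gap: 0.0237
```

```bash
python3 -c "
from h import *
avg(4); stb()"
```

```text
avgF [ 0.24  0.61 -1.55] sd [0.3  0.76 0.59] M [ 0.064  0.066 -0.004] pos [0.5293 0.1075 0.149 ] t 18.35
t 18.35 pos [0.5293 0.1075 0.149 ] yaw -54.95 tiltz [ 2.e-04  1.e-04 -1.e+00] F [ 0.38  0.7  -2.39] M [ 0.08  0.06 -0.02] gap 0.02378778780765023 q [-0.49  0.21  0.27  1.9  -0.06  1.04  0.42]
tip board [ 7.6 -0.9]
```

>>> {"fn": "servo_tool", "kwargs": {
  "rows": [
    {"x":-1,"y":0,"z":0,"twist":0,"hand":5},
    {"x":-1,"y":0,"z":0,"twist":0,"hand":5}
  ]
}}

```text
time: 18.6
position: [0.5296, 0.1072, 0.149]
orientation: [-1.449, -2.787, -0.001]
contact_force: [-1.6, 3.1, -0.7]
finger_gap: 0.0237
```

```bash
python3 -c "
from h import *
avg(4); stb(); zoom('s16')"
```

```text
avgF [-2.24  2.94 -0.36] sd [0.3  0.38 0.48] M [ 0.529  0.487 -0.028] pos [0.5296 0.1072 0.149 ] t 18.8
t 18.8 pos [0.5295 0.1072 0.1489] yaw -54.93 tiltz [-5.e-04  6.e-04 -1.e+00] F [-2.71  2.95  0.1 ] M [ 0.54  0.51 -0.02] gap 0.023901336961691597 q [-0.49  0.21  0.27  1.9  -0.06  1.04  0.42]
tip board [ 8.1 -0.9]
```

View pics/s16z.png

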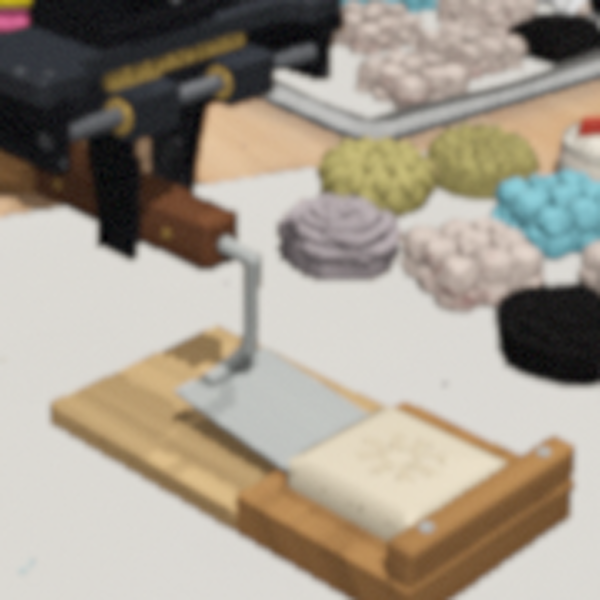

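>>> {"fn": "servo_tool", "kwargs": {
  "rows": [
    {"x":4,"y":0,"z":0,"twist":0,"hand":5},
    {"x":12,"y":0,"z":0,"twist":0,"hand":5},
    {"x":25,"y":0,"z":-10,"twist":0,"hand":5},
    {"x":35,"y":0,"z":-40,"twist":0,"hand":5},
    {"x":40,"y":0,"z":-75,"twist":0,"hand":5},
    {"x":40,"y":0,"z":-105,"twist":0,"hand":5},
    {"x":40,"y":0,"z":-105,"twist":0,"hand":5},
    {"x":40,"y":0,"z":-105,"twist":0,"hand":5}
  ]
}}

```text
time: 19.85
position: [0.5062, 0.1396, 0.2533]
orientation: [-1.449, -2.787, 0.001]
contact_force: [-0.3, 0.2, -2.3]
finger_gap: 0.0235
```

```bash
python3 -c "
from h import *
avg(2); stb(); zoom('s17'); go(.4824,.3769,.2523,-14.9)"
```

```text
avgF [-0.28 -0.03 -1.82] sd [0.1  0.19 0.01] M [0.008 0.044 0.019] pos [0.506  0.1394 0.2526] t 19.95
t 19.95 pos [0.506  0.1393 0.2525] yaw -54.95 tiltz [-2.3e-03 -9.0e-04 -1.0e+00] F [-0.38  0.17 -1.81] M [-0.    0.04  0.03] gap 0.02408626546747994 q [-0.55  0.08  0.24  1.82 -0.02  1.25  0.31]
tip board [-31.8  -1.6]
shift [208.1 117.1   0. ] twist -0.699 curyaw -54.95 t 20.0 F [-0.63  0.89 -1.93]
```

View pics/s17z.png

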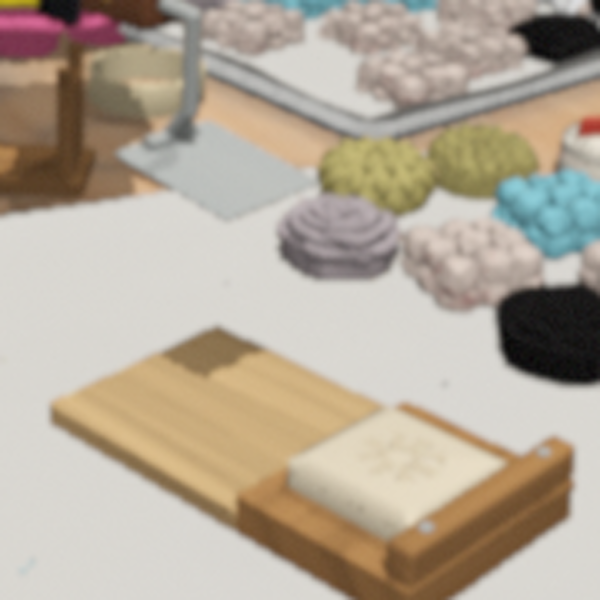

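Slab sits against the rail, bevel up. Returning the turner.

>>> {"fn": "servo_tool", "kwargs": {
  "rows": [
    {"x":25,"y":14,"z":0,"twist":-0.1,"hand":5},
    {"x":60,"y":34,"z":0,"twist":-0.22,"hand":5},
    {"x":100,"y":56,"z":0,"twist":-0.36,"hand":5},
    {"x":140,"y":79,"z":0,"twist":-0.5,"hand":5},
    {"x":175,"y":98,"z":0,"twist":-0.62,"hand":5},
    {"x":200,"y":112,"z":0,"twist":-0.699,"hand":5},
    {"x":208,"y":117,"z":0,"twist":-0.699,"hand":5},
    {"x":208,"y":117,"z":30,"twist":-0.699,"hand":5},
    {"x":208,"y":117,"z":55,"twist":-0.699,"hand":5},
    {"x":208,"y":117,"z":55,"twist":-0.699,"hand":5}
  ]
}}

```text
time: 21.25
position: [0.4829, 0.3743, 0.1966]
orientation: [-0.412, -3.112, 0.008]
contact_force: [-0.5, 0.3, -1.9]
finger_gap: 0.0236
```

```bash
python3 -c "
from h import *
avg(3); st(); zoom('s18',210,350,130,270); go(.4824,.3769,.1323,-14.9)"
```

```text
avgF [ 0.29  0.17 -1.26] sd [0.35 0.52 0.52] M [ 0.019 -0.018 -0.   ] pos [0.4839 0.3759 0.1995] t 21.4
t 21.4 pos [0.4842 0.3765 0.2003] yaw -15.0 tiltz [ 1.7e-03  9.0e-04 -1.0e+00] F [-0.17  0.39 -0.65] M [ 0.02 -0.03 -0.03] gap 0.023672086623569108 q [-0.74  0.3   0.04  1.67 -0.01  1.17  0.61]
shift [ 1.8 -0.6 68.3] twist -0.0013 curyaw -14.97 t 21.45 F [-0.22  0.05 -2.  ]
```

View pics/s18z.png

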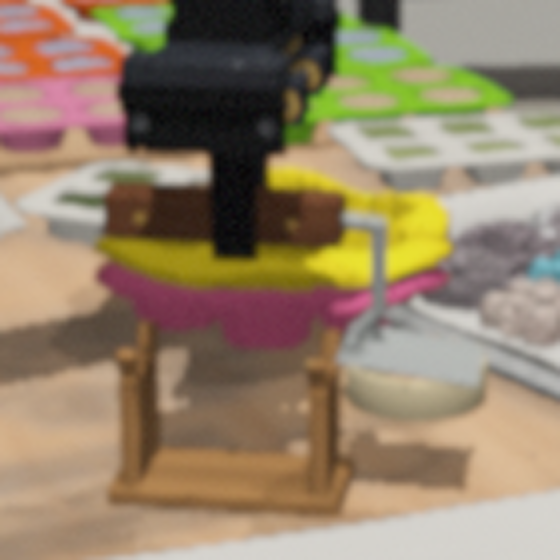

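>>> {"fn": "servo_tool", "kwargs": {
  "rows": [
    {"x":1.5,"y":-0.6,"z":5,"twist":0,"hand":5},
    {"x":1.5,"y":-0.6,"z":20,"twist":0,"hand":5},
    {"x":1.5,"y":-0.6,"z":35,"twist":0,"hand":5},
    {"x":1.5,"y":-0.6,"z":50,"twist":0,"hand":5},
    {"x":1.5,"y":-0.6,"z":55,"twist":0,"hand":5},
    {"x":1.5,"y":-0.6,"z":55,"twist":0,"hand":5}
  ]
}}

```text
time: 22.2
position: [0.4814, 0.3766, 0.1433]
orientation: [-0.407, -3.114, 0.001]
contact_force: [0.2, 0.0, -1.3]
finger_gap: 0.024
```

```bash
python3 -c "
from h import *
avg(3); zoom('s19',210,350,130,270); go(.4824,.3769,.1323,-14.9)"
```

```text
avgF [ 0.15 -0.24 -1.41] sd [0.29 0.43 0.59] M [ 0.003 -0.018 -0.024] pos [0.4819 0.3769 0.1444] t 22.35
shift [-0.4 -0.  12.4] twist -0.0 curyaw -14.9 t 22.4 F [ 0.34 -0.38 -2.4 ]
```

View pics/s19z.png

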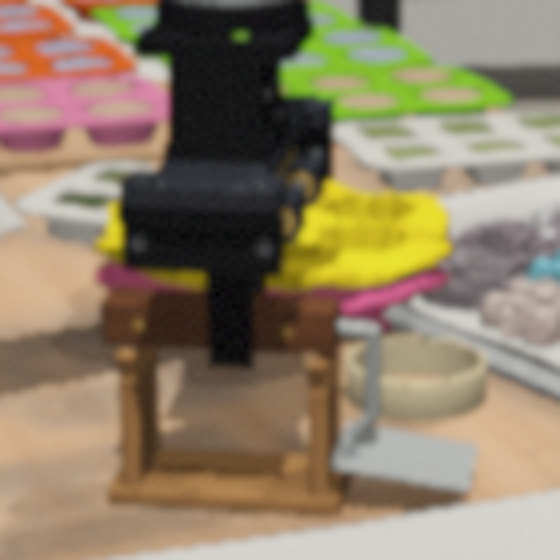

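>>> {"fn": "servo_tool", "kwargs": {
  "rows": [
    {"x":-0.4,"y":0,"z":4,"twist":0,"hand":5},
    {"x":-0.4,"y":0,"z":8,"twist":0,"hand":5},
    {"x":-0.4,"y":0,"z":11,"twist":0,"hand":5},
    {"x":-0.4,"y":0,"z":12,"twist":0,"hand":5},
    {"x":-0.4,"y":0,"z":12,"twist":0,"hand":5}
  ]
}}

```text
time: 23.02
position: [0.4819, 0.3765, 0.1323]
orientation: [-0.407, -3.115, 0.0]
contact_force: [-1.3, -0.5, 2.0]
finger_gap: 0.0238
```

```bash
python3 -c "
from h import *
avg(3); st();zoom('s20',210,350,130,270)"
```

```text
avgF [-2.1  -1.05  2.5 ] sd [0.54 0.29 0.48] M [-0.319  0.384 -0.035] pos [0.4819 0.3766 0.1323] t 23.175
t 23.175 pos [0.4819 0.3766 0.1323] yaw -14.9 tiltz [-1.e-04 -0.e+00 -1.e+00] F [-2.74 -1.42  2.1 ] M [-0.33  0.42 -0.05] gap 0.02333525418611685 q [-0.74  0.36  0.04  1.73 -0.02  1.05  0.62]
```

View pics/s20z.png

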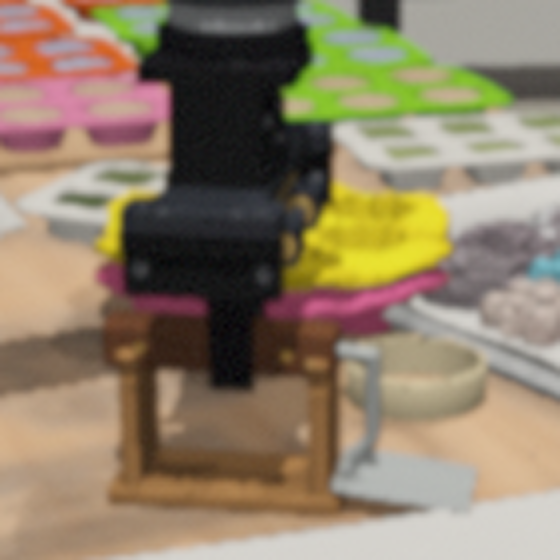

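>>> {"fn": "servo_tool", "kwargs": {
  "rows": [
    {"x":0,"y":0,"z":0,"twist":0,"hand":26},
    {"x":0,"y":0,"z":0,"twist":0,"hand":32},
    {"x":0,"y":0,"z":0,"twist":0,"hand":45},
    {"x":0,"y":0,"z":0,"twist":0,"hand":60},
    {"x":0,"y":0,"z":0,"twist":0,"hand":80},
    {"x":0,"y":0,"z":0,"twist":0,"hand":80},
    {"x":0,"y":0,"z":0,"twist":0,"hand":80}
  ]
}}

```text
time: 24.1
position: [0.482, 0.3766, 0.132]
orientation: [0.407, 3.115, 0.0]
contact_force: [0.3, 0.5, 0.2]
finger_gap: 0.0738
```

```bash
python3 -c "
from h import *
avg(2); st();zoom('s21',210,350,130,270)"
```

```text
avgF [-0.31  0.37  0.3 ] sd [0.46 0.09 0.41] M [-0.003 -0.032  0.049] pos [0.482  0.3766 0.132 ] t 24.2
t 24.2 pos [0.482  0.3766 0.132 ] yaw -14.9 tiltz [ 1.e-04  1.e-04 -1.e+00] F [0.15 0.46 0.71] M [-0.   -0.    0.06] gap 0.07726863266621596 q [-0.74  0.36  0.04  1.73 -0.02  1.05  0.62]
```

View pics/s21z.png

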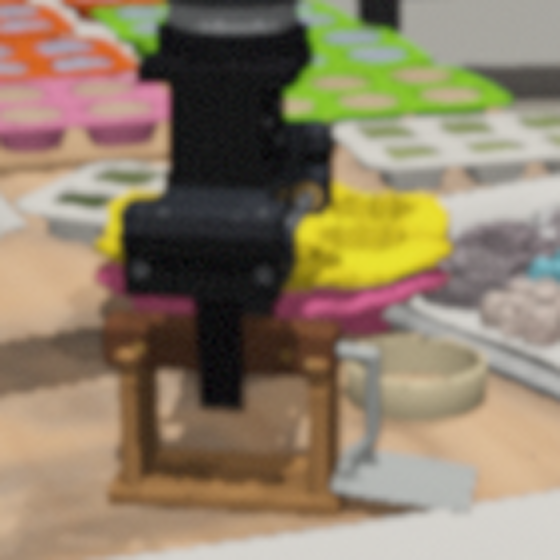

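Released; lift straight up and clear the top view.

>>> {"fn": "servo_tool", "kwargs": {
  "rows": [
    {"x":0,"y":0,"z":0,"twist":0,"hand":87},
    {"x":0,"y":0,"z":-15,"twist":0,"hand":87},
    {"x":0,"y":0,"z":-45,"twist":0,"hand":87},
    {"x":0,"y":0,"z":-90,"twist":0,"hand":87},
    {"x":0,"y":20,"z":-130,"twist":0,"hand":87},
    {"x":40,"y":60,"z":-150,"twist":0,"hand":87},
    {"x":90,"y":110,"z":-150,"twist":0,"hand":87},
    {"x":130,"y":150,"z":-150,"twist":0,"hand":87},
    {"x":160,"y":180,"z":-150,"twist":0,"hand":87}
  ]
}}

```text
time: 25.38
position: [0.3709, 0.5945, 0.2834]
orientation: [-0.403, -3.115, -0.003]
contact_force: [-0.1, -0.2, -0.7]
finger_gap: 0.0868
```

```bash
python3 -c "
from h import *
st();zoom('s22',210,450,190,370);zoom('t22',210,310,190,310,cam='top');zoom('t23',340,470,150,270,cam='top')"
```

```text
t 25.375 pos [0.3709 0.5945 0.2834] yaw -14.74 tiltz [-3.0e-04  2.1e-03 -1.0e+00] F [-0.13 -0.15 -0.73] M [ 0.03  0.02 -0.06] gap 0.08678813471376146 q [-1.01  0.43 -0.06  1.32  0.02  1.39  0.25]
```

View pics/s22z.png

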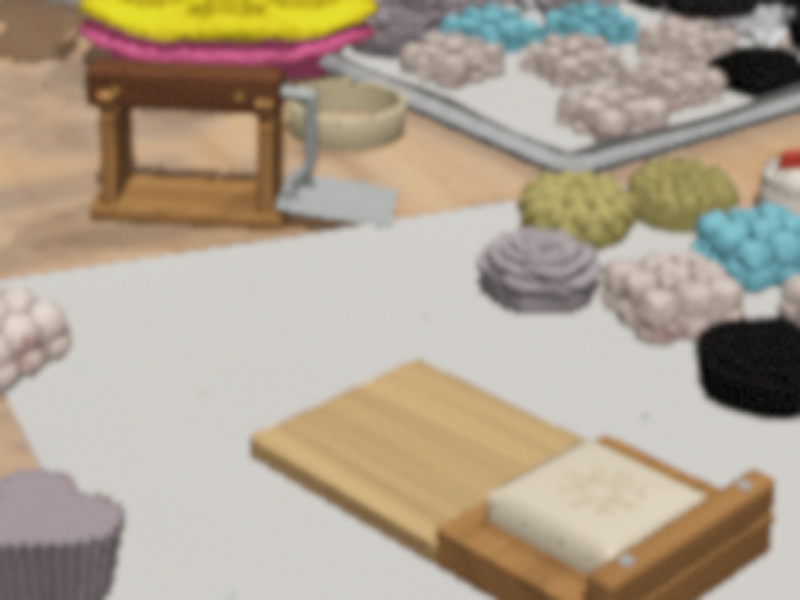

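View pics/t22z.png

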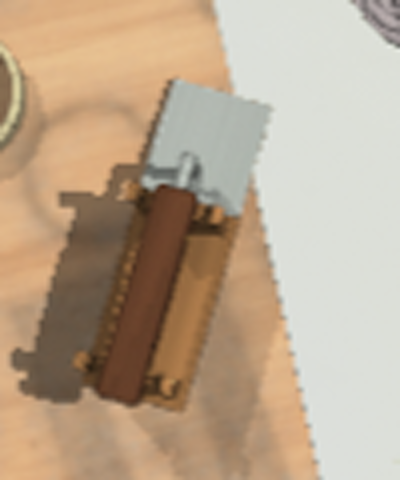

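View pics/t23z.png

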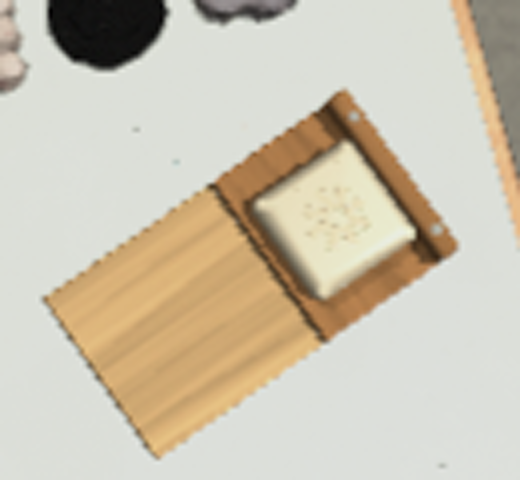

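```bash
python3 - <<'E'
from h import *
f=load('t23');k=4
for n,z,pts in (('slab',.030,[(249,203),(347,140),(418,233),(322,299)]),('step',.02,[(212,185),(325,341)]),('c',.034,[(336,215)]),('railtop face',.038,[(325,108),(436,258)])):
  for u,v in pts:
    P=onz(f,340+u/k-.4,150+v/k-.4,z); r=P[:2]-BO; print(n,np.round([r@BX*1000,r@BYv*1000],1))
f=load('t22');H=[]
for u,v in [(100,388),(140,404),(160,185),(197,192)]:
    H.append(onz(f,210+u/k-.4,190+v/k-.4,.093)); print(np.round(H[-1],4))
H=np.array(H);d=H[2:].mean(0)-H[:2].mean(0);print('mid',H.mean(0),'yaw',np.degrees(np.arctan2(d[1],d[0])))
# bystander shift check: image differences start vs now
a=cv2.cvtColor(load('top0')['pixels'],cv2.COLOR_RGB2GRAY);b=cv2.cvtColor(f['pixels'],cv2.COLOR_RGB2GRAY)
m=(cv2.absdiff(a,b)>50).astype(np.uint8);n,l,s,c=cv2.connectedComponentsWithStats(m)
print([(tuple(s[i])) for i in range(1,n) if s[i][4]>15])
E
```

```text
slab [ 8.4 34.3]
slab [77.3 32.2]
slab [ 78.9 -35.4]
slab [ 10.2 -35. ]
step [-0.6 55.8]
step [ -0.2 -55.7]
c [44.7 -0. ]
railtop face [75.3 54.2]
railtop face [ 76.2 -53. ]
[0.4231 0.4005 0.093 ]
[0.4148 0.3791 0.093 ]
[0.5324 0.3714 0.093 ]
[0.5289 0.3514 0.093 ]
mid [0.47480915 0.37562724 0.093     ] yaw -14.264396509238837
[(np.int32(405), np.int32(185), np.int32(39), np.int32(39), np.int32(781)), (np.int32(401), np.int32(201), np.int32(16), np.int32(22), np.int32(28)), (np.int32(370), np.int32(207), np.int32(42), np.int32(39), np.int32(309)), (np.int32(378), np.int32(212), np.int32(27), np.int32(20), np.int32(155)), (np.int32(0), np.int32(270), np.int32(9), np.int32(9), np.int32(18)), (np.int32(0), np.int32(270), np.int32(240), np.int32(210), np.int32(26559)), (np.int32(69), np.int32(358), np.int32(14), np.int32(6), np.int32(18)), (np.int32(241), np.int32(417), np.int32(100), np.int32(63), np.int32(2003)), (np.int32(345), np.int32(438), np.int32(32), np.int32(10), np.int32(90)), (np.int32(141), np.int32(459), np.int32(58), np.int32(21), np.int32(728))]
```

Slab at x≈43–44 mm, y≈0 in the board's frame; the turner's middle is within 2 mm and 0.6° of where it started; nothing else changed. Handing in.

```bash
python3 -c "
from h import *
print(ctrl.job_done())"
```

```text
the job is handed in; nothing more can be done
None
```

The slab was flipped over the step, lies bevelled face up on the upper deck and has been pushed back to the rail. The turner is back in its rest. I handed the job in at about 25 s of the 54 s allowed, and no verdict was reported.

- **How it was done:** I gripped the turner at its rest and felt for the lower deck; the front edge sat about 7–8 mm low, so the blade is bent down. I slid the blade under the bevel with the slab against the step, tilted the slab up in an arc until it toppled over, then pushed it to the rail.
- **Forces:** the wrist readings I took showed about 2 N feeling the deck and about 3.7 N in the final push. They were spot readings with noise of roughly 0.5 N, so a brief peak between them would not show.
- **Slab:** the last top view puts its centre at about x 44 mm, y 0 mm on the board (43 mm is touching the rail). Both camera views show it flat, bevelled face up.
- **Turner:** its handle middle is within about 2 mm and 0.6° of where it lay at the start.
- **Other things:** comparing the first and last top views shows no change at any of the other things.
- **Disagreement:** the side and top cameras differed by about 3 mm on where the step is. The rail contact came with the blade tip at 8.1 mm, which matches the expected 8 mm and supports the top view.

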